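# Poke burnt-in power modules out of the nest and run them under the reader

## Task

Use the C-shaped ejector to poke each power module up out of its tight pocket from below, through the hole in the pocket's floor, and stand all the modules flat and right way up in the bays of the sled's tray. Then slide the loaded sled fully home under the reader gantry, up to the stop bar, press the button on top of the gantry to read them, and draw the loaded sled back out until the tray is clear of the tunnel. Leave the ejector standing upright on its parking mat, about where it stood, and leave the other things on the bench alone.

Things in the scene. Friction and masses are not known exactly. Their poses are not given: they have to be found in the camera images.
- nest: fixed aluminium burn-in nest: raised block 90 mm (x) x 246 mm (y), top face 112 mm and underside 70 mm above the bench. Below it is open to the front (-x) and back, closed only by two end legs with inner faces at y = +-113 mm. Origin: on the bench below its centre; x points away from its front. Three pockets in a row along y
- pocket_0 (a point): centre of the right-hand (-y) pocket's floor, in the nest at x = 0, y = -70 mm, 76 mm above the bench. Pocket 62 x 48 mm, 36 mm deep: a module lies flush and cannot be gripped. The floor is 6 mm thick with a 26 mm square access hole here. A spring clip at the top of the far wall grips the module: 4 to 9 N push it up, and it stays where pushed while 9 mm or more of it is still in the pocket
- pocket_1 (a point): centre of the middle pocket's floor, in the nest at x = 0, y = 0 mm, 76 mm above the bench. Pocket 62 x 48 mm, 36 mm deep: a module lies flush and cannot be gripped. The floor is 6 mm thick with a 26 mm square access hole here. A spring clip at the top of the far wall grips the module: 4 to 9 N push it up, and it stays where pushed while 9 mm or more of it is still in the pocket
- pocket_2 (a point): centre of the left-hand (+y) pocket's floor, in the nest at x = 0, y = +70 mm, 76 mm above the bench. Pocket 62 x 48 mm, 36 mm deep: a module lies flush and cannot be gripped. The floor is 6 mm thick with a 26 mm square access hole here. A spring clip at the top of the far wall grips the module: 4 to 9 N push it up, and it stays where pushed while 9 mm or more of it is still in the pocket
- module_0: power module: flat rectangular block, black with an aluminium base plate and six steel terminal dots on top, 60 mm (its x) x 46 mm (its y) x 36 mm high, about 130 g. Origin: centre of the underside; z up. Starts flush in the nest, in the pocket at nest y = -70 mm, its x along the nest's x (either 2 or 3 modules are present, None when absent)
- module_1: power module: flat rectangular block, black with an aluminium base plate and six steel terminal dots on top, 60 mm (its x) x 46 mm (its y) x 36 mm high, about 130 g. Origin: centre of the underside; z up. Starts flush in the nest, in the pocket at nest y = 0 mm, its x along the nest's x (either 2 or 3 modules are present, None when absent)
- module_2: power module: flat rectangular block, black with an aluminium base plate and six steel terminal dots on top, 60 mm (its x) x 46 mm (its y) x 36 mm high, about 130 g. Origin: centre of the underside; z up. Starts flush in the nest, in the pocket at nest y = +70 mm, its x along the nest's x (either 2 or 3 modules are present, None when absent)
- ejector: loose free-standing C-shaped steel ejector, 280 g, 208 mm tall, throat open to +x to go round the nest's front edge, foot below, arm above. Origin: underside, below pin and handle. Foot plate 10 mm thick, 50 mm wide, x = -75 to +25 mm; upturned pin at x = y = 0; spine 24 mm wide, x = -72 to -62 mm; top arm 24 mm wide, x = -72 to +14 mm, 146 to 158 mm above the underside
- ejector_tip (a point): tip of the ejector's upright round pin, 12 mm diameter, 56 mm above the ejector's underside and 46 mm above its foot plate
- ejector_handle (a point): top centre of the ejector's black square handle, 28 x 28 mm, 50 mm tall (158 to 208 mm above the underside), straight above the pin, on the end of the top arm
- park: flat black rubber parking mat on the bench, 140 x 90 mm, no thickness to speak of. Origin: the point where the ejector's origin belongs (the mat's middle lies at x = -25 mm)
- sled: loose grey sled, about 350 g: tray 178 mm (x) x 84 mm (y), floor 6 mm thick, rim up to 14 mm above the bench, and two equal 4 mm ribs across: three bays 54 mm (x) x 76 mm (y) at x = -58, 0 and +58 mm, one module each, its 60 mm side along the sled's y. Origin: centre of the tray's underside; +x is its nose
- sled_tab (a point): middle of the top edge of the upright aluminium tab at the sled's near end, to push or pinch: 12 mm thick (x), 50 mm wide (y), top 66 mm above the underside, 142 mm behind the sled's origin, on a neck 6 mm thick and 50 mm wide
- gantry: fixed white reader gantry, 120 mm long (x), 124 mm wide, 94 mm high, with a tunnel along x: headroom 52 mm, 96 mm wide, flared steel lead-in guides 20 mm high at its -x mouth from x = -86 mm. Origin: on the bench in mid-tunnel; the sled enters nose first from -x and is home when its origin is here (1 mm off a stop bar 30 mm high behind, face at x = +90 mm)
- read_button_top (a point): middle of the top of the round push button (28 mm diameter) on the gantry's roof, pressed straight down
- read_button (a joint): travel of that button: 0 when up, 0.006 m when fully down, which takes 5 N; it springs back up; it counts as pressed beyond 0.004 m
- screwdriver: bystander, leave alone: loose screwdriver lying down
- mug: bystander, leave alone: white mug, radius 38 mm, 90 mm high
- spool: bystander, leave alone: solder spool standing on end, radius 32 mm, 50 mm high
- flux: bystander, leave alone: small white bottle, radius 22 mm, 100 mm high
- board: bystander, leave alone: green circuit board 100 x 120 mm
Things that resemble listed ones, but are neither listed nor needed, are in the scene too. Leave any orange or purple look-alike of the ejector alone.

How it is judged (in metres and radians):
On the way, in this order (a step that is already met when the one before it is completed fails the run):
1. the ejector pushes a module up out of its pocket from below (((contact force between ejector and module_0 above 0.3 N and z of module_0 in the frame of nest between 0.082 and 0.126 m) or (contact force between ejector and module_1 above 0.3 N and z of module_1 in the frame of nest between 0.082 and 0.126 m) or (contact force between ejector and module_2 above 0.3 N and z of module_2 in the frame of nest between 0.082 and 0.126 m))), for 0.05 s.
2. all modules stand in the sled's tray while the sled is still out in front of the gantry (x of module_0 in the frame of sled between -0.066 and 0.066 m and y of module_0 in the frame of sled between -0.018 and 0.018 m and z of module_0 in the frame of sled between 0 and 0.011 m and angle between each of module_0, module_1, module_2's own z axis and vertical below 0.12 rad and x of module_1 in the frame of sled between -0.066 and 0.066 m and y of module_1 in the frame of sled between -0.018 and 0.018 m and z of module_1 in the frame of sled between 0 and 0.011 m and x of module_2 in the frame of sled between -0.066 and 0.066 m and y of module_2 in the frame of sled between -0.018 and 0.018 m and z of module_2 in the frame of sled between 0 and 0.011 m and x of sled in the frame of gantry below -0.08 m), for 0.2 s.
3. the loaded sled is fully home under the gantry (x of module_0 in the frame of sled between -0.066 and 0.066 m and y of module_0 in the frame of sled between -0.018 and 0.018 m and z of module_0 in the frame of sled between 0 and 0.011 m and angle between each of module_0, module_1, module_2's own z axis and vertical below 0.12 rad and x of module_1 in the frame of sled between -0.066 and 0.066 m and y of module_1 in the frame of sled between -0.018 and 0.018 m and z of module_1 in the frame of sled between 0 and 0.011 m and x of module_2 in the frame of sled between -0.066 and 0.066 m and y of module_2 in the frame of sled between -0.018 and 0.018 m and z of module_2 in the frame of sled between 0 and 0.011 m and x of sled in the frame of gantry between -0.01 and 0.006 m and y of sled in the frame of gantry between -0.012 and 0.012 m and angle between the x axis of sled and the x axis of gantry, either way round below 0.12 rad), for 0.2 s.
4. the reader's button is pressed while the loaded sled is home (all of step 3 and value of joint read_button above 0.004 m), for 0.05 s.
5. the loaded sled is drawn back out, clear of the gantry's tunnel (x of module_0 in the frame of sled between -0.066 and 0.066 m and y of module_0 in the frame of sled between -0.018 and 0.018 m and z of module_0 in the frame of sled between 0 and 0.011 m and angle between each of module_0, module_1, module_2's own z axis and vertical below 0.12 rad and x of module_1 in the frame of sled between -0.066 and 0.066 m and y of module_1 in the frame of sled between -0.018 and 0.018 m and z of module_1 in the frame of sled between 0 and 0.011 m and x of module_2 in the frame of sled between -0.066 and 0.066 m and y of module_2 in the frame of sled between -0.018 and 0.018 m and z of module_2 in the frame of sled between 0 and 0.011 m and x of sled in the frame of gantry below -0.14 m), for 0.2 s.
At the end, for the whole second after the job is handed in: every module present stands flat and upright (within 0.12 rad) in the sled's tray; the sled is out of the tunnel, its origin at least 140 mm before the gantry's; the button is up; the ejector stands upright with its origin within 35 mm of the mat's mark; all at rest (all of step 5 and horizontal distance between ejector and park below 0.035 m and angle between ejector's own z axis and vertical below 0.08 rad and height (world z) of ejector below 0.01 m and linear speed of each of sled, ejector below 0.02 m/s and value of joint read_button below 0.002 m); the robot touches nothing.
It fails at once if a bystander (screwdriver, mug, solder spool, flux bottle or circuit board) is moved more than 30 mm (distance of any of screwdriver, mug, spool, flux, board from where it was at the start of the episode above 0.03 m).
Of module_0, module_1, module_2 only 2 to 3 are there at a start; the rules pass over those that are not, and their reading is None.
At some moment in a run one of sled, module_0, module_1, module_2 may be knocked a few centimetres aside while the robot is not near it.
It also fails if it takes over 210 s, if anything falls off the work surface, if the arm or the gripper's body presses on something with over 40 N, if the wrist force passes 120 N, or if a joint passes its speed limit or range.

## Robot

A 6-joint arm with a two-finger parallel gripper is mounted at the origin on the work surface. World frame = base frame: x ahead of the robot, y to its left, z up, the work surface at z = 0. Lengths are in mm, angles in rad, forces in N, time in s.
With the tool pointing down it reaches from about 275 to 1000 mm from the base axis. Payload 8.4 kg.
Tool frame: the origin (TCP) lies on the centre line of the jaws, within the pads' length; the fingertips stand r.tip_reach ahead of it and the grasp point (between the pads) lies 11 mm behind it (r.tip_reach is the distance from the TCP to the fingertips, in mm); z points along the fingers, y is the line along which they close (so a half turn about z gives the same grasp; the last joint's range is limited). The gripper opens to 85 mm and grips with 20 to 120 N. Pads are 22 mm wide; open, the fingers measure 114 mm over their backs; the gripper's body (76 mm by 85 mm) begins 54 mm behind the grasp point. The pads swing forward as they close: fully open they stand 13 mm farther back than shut.
Start: joints at [1.141, 0.353, 1.633, -0, 1.155, -0.002], TCP at [259.293, 568.679, 239.281] pointing down, gripper open.
Joint ranges: [-2.63, 2.63], [-0.92, 2.1], [0.06, 2.66], [-1.3, 4.44], [0, 2.69], [-3.02, 3.02]. Speed limits (rad/s): [2.22, 2.22, 2.79, 3.14, 3.14, 3.14].

## Interface

Orientations are given as [roll, pitch, yaw] about the fixed x, y, z axes, in that order (R = Rz(yaw) Ry(pitch) Rx(roll)).
In Python, from rig import r gives the robot as it stands.
- The arm moves only by the tool carry_out, never from a script. Its argument "targets" is a list of rows, each an object with "dp": the shift along the tool's x, y, z in mm, a list of three; "yaw": the turn about the tool's z in degrees. A call has 1 to 12 rows; each row is the pose to reach, as a shift and turn from the pose commanded when the call began, along the tool's axes at that moment; what a row does not reach only later rows make up. A row lasts 1/8 s, in which the tool goes at most 62.5 mm and 10.7 degrees, less where a joint would pass 70% of its speed; a pose out of reach is approached as far as the arm can. A call with a gripper value outside its range is refused whole. "fingers" is the opening, from -1 (shut) to 1 (fully open), so that 0 is half open, set as the call begins (left out, the last holds). The fingers move at their own pace and stop on an object; "grip_force" is the grip in N (left out, the last holds). Time passes only in rows, so rows that repeat a pose let the fingers close. It gives the time, the measured TCP pose, the force, the opening and the grip force at its end, in the units of the state.
- r.sense(): the state, without advancing time (a new reading comes with each control period).
- r.grab_frame(name): name is "side" or "top" or "wrist"; returns the picture (384x512x3 uint8, red, green, blue); there is no depth.
- r.get_calibration(name): a dict with "fx", "fy", "cx", "cy" (pixels), "rvec" (rotation vector, rad) and "tvec" (3), from world to camera coordinates, as OpenCV has them. Camera axes: x right, y down, z forward; pixel columns grow to the right and rows downward; lengths in mm; the calibration is good to about 2 mm. A picture is of the moment at which its call begins: read the wrist's pose just before it. get_calibration takes no time and is no camera call; for the wrist camera it gives the pose at the moment of the call.
- r.sign_off(): hands the job in; it is judged then, once.
The state is a dict: "clock": time; "qpos": joint angles; "qvel": joint speeds; "joint_efforts": joint torques, N m; "eef_pos": TCP position; "tcp_rot": TCP orientation; "contact_force": force on the tool from outside, world axes, zero at the start; "wrist_torque": the same for the moment, N m; "opening": opening from 0.0 (shut) to 1.0 (fully open); "grasp_force": force on a finger pad.
Only numpy, scipy, OpenCV 4.12 (cv2) and the standard library are available. Lean on these libraries where they do the work, as an engineer would, in place of code of your own. Each camera call takes 0.05 s, during which the arm holds its last target. There are 200 camera calls.

## Working session

There is one attempt and no reset: what is moved stays moved. The work goes in short steps, Python scripts to look and compute and a tool call to move; the robot and the scene stay as the last step left them, time stands still between calls to the robot, and variables do not carry over. Pictures are saved under pics/ and viewed, at most 14 in all, crops included, and the job is handed in when it is done.

Besides the shell and the picture viewer there is one more tool, called as name(argument=value, ...), one argument or row to a line, values as JSON. carry_out: Moves the arm, as the interface text tells. Its arguments: {"type":"object","properties":{"targets":{"type":"array","items":{"type":"object","properties":{"dp":{"type":"array","items":{"type":"number"}},"yaw":{"type":"number"}}}},"fingers":{"type":"number"},"grip_force":{"type":"number"}},"required":["targets"]}

```bash
mkdir -p pics; ls; python3 - <<'E'
from rig import r
import cv2,numpy as np
print(r.sense(), r.tip_reach)
for n in ("top","side"):
    c=r.get_calibration(n); print(n,c)
    cv2.imwrite(f"pics/{n}0.png",r.grab_frame(n)[:,:,::-1])
a=cv2.imread("pics/top0.png");b=cv2.imread("pics/side0.png")
E
```

```text
pics
{'clock': 0.0, 'qpos': array([ 1.14060152e+00,  3.53638868e-01,  1.63411801e+00, -2.81378284e-05,
        1.15521183e+00, -2.39799334e-03]), 'qvel': array([-3.63972731e-04, -3.28911319e-04,  1.50903383e-03,  1.40777853e-04,
        7.66271412e-05, -8.82746468e-04]), 'joint_efforts': array([ 6.37581579e-04, -6.05279231e+01, -3.42065406e+01,  1.61973062e-04,
        9.61502868e-03, -1.41638969e-05]), 'eef_pos': array([259.10723152, 568.25596469, 238.57437357]), 'tcp_rot': array([-3.14021654e+00,  2.24272600e-05,  2.71380724e+00]), 'contact_force': array([ 0.05171827,  0.54799812, -0.08354797]), 'wrist_torque': array([0.00508023, 0.01942025, 0.03634583]), 'grasp_force': 0.0, 'opening': 1.0026443962281362} 8.0
top {'fx': 474.8452268137286, 'fy': 474.8452268137286, 'cx': 260.1955564160241, 'cy': 190.1048313338341, 'rvec': array([ 2.17694086, -2.18885628,  0.11178989]), 'tvec': array([ -18.4693366 ,  518.56943614, 1433.70121673])}
side {'fx': 440.0531239250623, 'fy': 440.0531239250623, 'cx': 248.24040462926985, 'cy': 189.54070111081998, 'rvec': array([ 2.29486639, -0.96841161,  0.36227431]), 'tvec': array([-371.35735926,  363.21802119, 1330.39777335])}
```

View pics/top0.png

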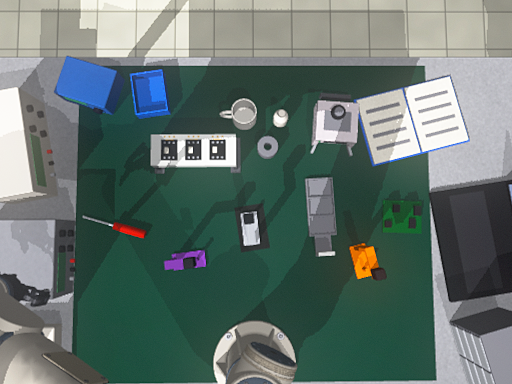

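View pics/side0.png

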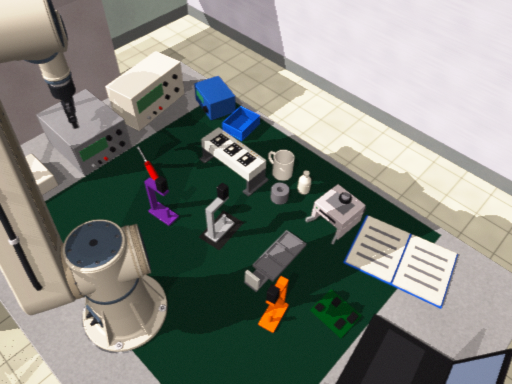

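```bash
cat > h.py <<'E'
import numpy as np,cv2
def RT(c):
    return cv2.Rodrigues(np.array(c["rvec"],float))[0],np.array(c["tvec"],float)
def ray(c,uv,z):
    "pixels -> points on plane of height z"
    R,t=RT(c); uv=np.atleast_2d(np.array(uv,float))
    d=np.c_[(uv[:,0]-c["cx"])/c["fx"],(uv[:,1]-c["cy"])/c["fy"],np.ones(len(uv))]@R
    o=-R.T@t
    return o+d*((z-o[2])/d[:,2])[:,None]
def proj(c,P):
    R,t=RT(c); p=np.atleast_2d(np.array(P,float))@R.T+t
    return np.c_[c["fx"]*p[:,0]/p[:,2]+c["cx"],c["fy"]*p[:,1]/p[:,2]+c["cy"]]
def tool(r,P):
    "world point -> shift in tool axes from the present TCP"
    from scipy.spatial.transform import Rotation as Ro
    s=r.sense(); return Ro.from_euler('xyz',s['tcp_rot']).as_matrix().T@(np.array(P,float)-s['eef_pos'])
E
python3 - <<'E'
import cv2,numpy as np
a=cv2.imread("pics/top0.png")
c=[a[120:185,140:250],a[195:285,155:285],a[165:265,285:395],a[85:165,295:375]]
out=np.zeros((600,800,3),np.uint8)
for i,k in enumerate(c):
    f=min(400/k.shape[1],300/k.shape[0]); f=[3.6,3,3,3.7][i]
    k=cv2.resize(k,None,fx=f,fy=f,interpolation=cv2.INTER_CUBIC)
    y,x=(i//2)*300,(i%2)*400; out[y:y+k.shape[0],x:x+k.shape[1]]=k
cv2.imwrite("pics/crop0.png",out)
E
```

```text
(no output)
```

View pics/crop0.png

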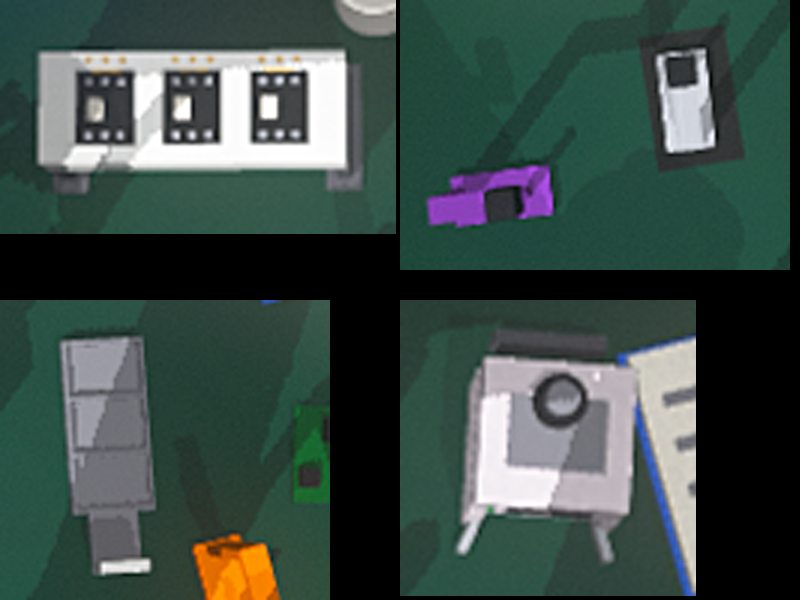

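```bash
python3 - <<'E'
from rig import r
from h import *
np.set_printoptions(precision=1,suppress=True)
c=r.get_calibration("top")
def f(n,p,o,s,uv0,z):
    p=np.array(p,float)-o; P=ray(c,p/s+np.array(uv0),z)[:,:2]
    print(n,P.tolist() if 0 else P.round(1).tolist(),"mean",P.mean(0))
    e=np.diff(np.r_[P,P[:1]],axis=0); print("   len",np.hypot(*e.T),"ang",np.degrees(np.arctan2(e[:,1],e[:,0])))
f("nest",[(38,50),(347,50),(347,170),(38,168)],(0,0),3.6,(140,120),112)
f("mods",[(105,107),(192,107),(279,107)],(0,0),3.6,(140,120),112)
f("handle",[(668,56),(697,54),(698,85),(668,87)],(400,0),3,(155,195),208)
f("mat",[(640,40),(722,25),(744,155),(660,172)],(400,0),3,(155,195),0)
f("sled",[(60,340),(143,337),(155,508),(74,515)],(0,300),3,(285,165),14)
f("tab",[(102,562),(150,559),(150,572),(103,574)],(0,300),3,(285,165),66)
f("gantry",[(484,358),(637,362),(632,516),(474,502)],(400,300),3.7,(295,85),94)
f("button",[(560,400)],(400,300),3.7,(295,85),104)
E
```

```text
nest [[675.8, 297.1], [675.1, 48.2], [577.3, 48.4], [580.0, 295.7]] mean [627.  172.3]
   len [248.8  97.7 247.3  95.9] ang [-90.2 179.9  89.4   0.8]
mods [[629.2, 242.7], [628.9, 172.9], [628.7, 103.0]] mean [628.9 172.9]
   len [ 69.8  69.9 139.7] ang [-90.2 -90.2  89.8]
handle [[439.3, 24.0], [440.9, -1.8], [413.4, -2.5], [411.8, 24.1]] mean [426.4  10.9]
   len [25.8 27.5 26.6 27.5] ang [ -86.4 -178.4   93.5   -0.2]
mat [[464.1, 56.9], [479.2, -28.0], [345.2, -49.8], [328.4, 36.6]] mean [404.2   3.9]
   len [ 86.3 135.7  88.  137.2] ang [ -79.9 -170.8  101.     8.5]
sled [[555.2, -160.5], [557.9, -246.4], [381.9, -255.3], [375.3, -172.2]] mean [ 467.6 -208.6]
   len [ 86.  176.3  83.3 180.3] ang [ -88.2 -177.1   94.5    3.7]
tab [[329.7, -192.9], [332.3, -240.3], [319.6, -240.0], [318.0, -193.7]] mean [ 324.9 -216.7]
   len [47.4 12.7 46.3 11.7] ang [-86.8 178.9  92.    3.8]
gantry [[778.2, -192.8], [774.7, -316.1], [649.3, -309.0], [661.0, -182.9]] mean [ 715.8 -250.2]
   len [123.3 125.6 126.6 117.6] ang [-91.7 176.8  84.7  -4.9]
button [[741.1, -251.5]] mean [ 741.1 -251.5]
   len [0.] ang [0.]
```

```bash
cat >> h.py <<'E'
def go(r,P,yawdeg=None):
    s=r.sense(); d=tool(r,P); y=0
    if yawdeg is not None: y=(np.degrees(s['tcp_rot'][2])-yawdeg+180)%360-180
    print("dp",d.round(1),"yaw",round(y,1),"rows",max(np.linalg.norm(d)/62.5,abs(y)/10.7).round(1))
E
python3 - <<'E'
from rig import r
from h import *
go(r,[405,10,400],95)
c=r.get_calibration("wrist"); R,t=RT(c); print(c, -R.T@t, R)
E
```

```text
dp [-364.3 -447.6 -160.8] yaw 60.5 rows 9.6
{'fx': 308.5937757755684, 'fy': 308.5937757755684, 'cx': 254.45190862633237, 'cy': 194.76438325520485, 'rvec': array([-2.40962883, -1.54953605, -0.24738771]), 'tvec': array([-625.03773631,  -39.71108733,  380.18491595])} [185.94355951 602.18467646 373.61520405] [[ 4.14908033e-01  9.09863353e-01 -4.68645570e-05]
 [ 8.64618611e-01 -3.94259875e-01  3.11438291e-01]
 [ 2.83347811e-01 -1.29258769e-01 -9.50266378e-01]]
```

Ejector candidates: steel/grey one on the black mat at (250,228), purple at (187,260), orange at (366,262). I choose the steel one; the crop shows it on the black mat. All three pockets hold modules, at (169,150), (193,150) and (217,150).

carry_out(
  targets=[
    {"dp":[-364,-448,-161],"yaw":60.5},
    {"dp":[-364,-448,-161],"yaw":60.5},
    {"dp":[-364,-448,-161],"yaw":60.5},
    {"dp":[-364,-448,-161],"yaw":60.5},
    {"dp":[-364,-448,-161],"yaw":60.5},
    {"dp":[-364,-448,-161],"yaw":60.5},
    {"dp":[-364,-448,-161],"yaw":60.5},
    {"dp":[-364,-448,-161],"yaw":60.5},
    {"dp":[-364,-448,-161],"yaw":60.5},
    {"dp":[-364,-448,-161],"yaw":60.5},
    {"dp":[-364,-448,-161],"yaw":60.5},
    {"dp":[-364,-448,-161],"yaw":60.5},
  ],
)

```text
clock: 1.6
eef_pos: [404.2, 10.3, 399.8]
tcp_rot: [-3.141, -0.001, 1.657]
contact_force: [0.4, 0.2, -0.6]
opening: 0.998
grasp_force: 0.0
```

```bash
python3 - <<'E'
from rig import r
from h import *
s=r.sense(); print(s['eef_pos'],s['tcp_rot'],s['qpos'])
c=r.get_calibration("wrist"); a=r.grab_frame("wrist")[:,:,::-1]; cv2.imwrite("pics/w1.png",a)
np.save("w1.npy",c,allow_pickle=True)
print(proj(c,[[426,11,208],[428,8,0]]))
E
```

```text
[404.24900357  10.29438879 399.83505569] [-3.14075202e+00 -5.13112724e-04  1.65716769e+00] [ 2.13719630e-02 -1.37461243e-01  1.83850985e+00  4.61282314e-04
  1.44141625e+00 -6.50593278e-02]
[[274.8061026  173.00820349]
 [268.29440686 145.60951166]]
```

View pics/w1.png

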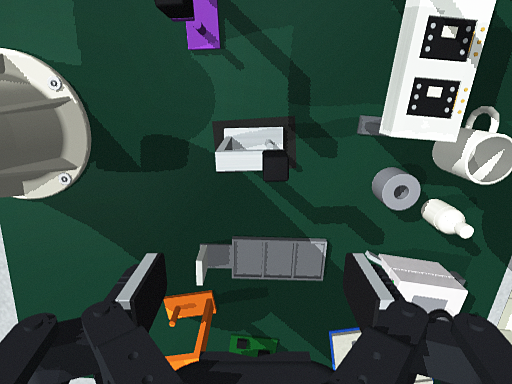

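```bash
python3 - <<'E'
from h import *
c=np.load("w1.npy",allow_pickle=True).item(); a=cv2.imread("pics/w1.png")
s=a[110:190,205:300]
m=((a.max(2)<38)*255).astype(np.uint8)
n,l,st,ce=cv2.connectedComponentsWithStats(m[140:185,255:295]); print(st[1:4],ce[1:4])
P=ray(c,[(276,168)],208);print(P)
P=ray(c,[(222,130),(285,127)],10);print(P, np.degrees(np.arctan2(*(P[1]-P[0])[[1,0]])))
cv2.imwrite("pics/w1c.png",cv2.resize(s,None,fx=6,fy=6,interpolation=cv2.INTER_CUBIC))
E
```

```text
[[  2   0  38  42 711]
 [ 35   1   1   1   1]
 [ 37   0   1   1   1]] [[23.13220816 23.73839662]
 [35.          1.        ]
 [37.          0.        ]]
[[426.69371957  16.65985125 208.        ]]
[[347.57940628  28.85630213  10.        ]
 [452.09324217  42.85803834  10.        ]] 7.630490996389287
```

View pics/w1c.png

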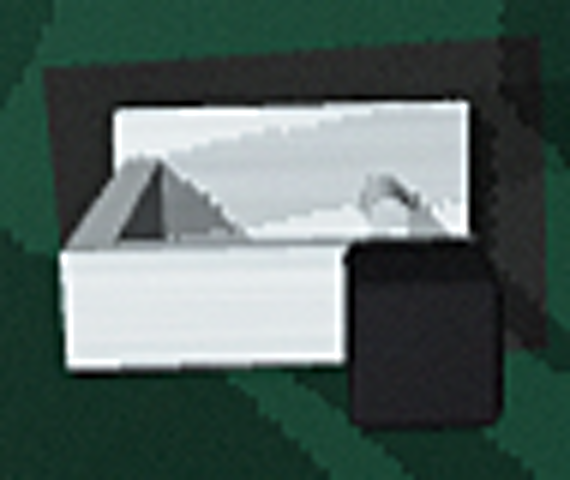

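```bash
python3 - <<'E'
from rig import r
from h import *
go(r,[427,13.5,180],97)
E
```

```text
dp [  0.8  23.2 219.7] yaw -2.0 rows 3.5
```

carry_out(
  targets=[
    {"dp":[1,23,50],"yaw":-2},
    {"dp":[1,23,100],"yaw":-2},
    {"dp":[1,23,130],"yaw":-2},
    {"dp":[1,23,160],"yaw":-2},
    {"dp":[1,23,190],"yaw":-2},
    {"dp":[1,23,220],"yaw":-2},
    {"dp":[1,23,220],"yaw":-2},
    {"dp":[1,23,220],"yaw":-2},
  ],
)

```text
clock: 2.65
eef_pos: [427.8, 13.7, 181.0]
tcp_rot: [3.141, -0.0, 1.694]
contact_force: [0.5, 0.3, 0.5]
opening: 1.0
grasp_force: 0.0
```

carry_out(
  targets=[
    {"dp":[0,0,0],"yaw":0},
    {"dp":[0,0,0],"yaw":0},
    {"dp":[0,0,0],"yaw":0},
    {"dp":[0,0,0],"yaw":0},
    {"dp":[0,0,0],"yaw":0},
    {"dp":[0,0,0],"yaw":0},
    {"dp":[0,0,0],"yaw":0},
    {"dp":[0,0,0],"yaw":0},
  ],
  fingers=-1,
  grip_force=70,
)

```text
clock: 3.65
eef_pos: [427.7, 12.9, 180.9]
tcp_rot: [3.141, 0.0, 1.693]
contact_force: [-1.1, -0.1, 5.7]
opening: 0.314
grasp_force: 69.6
```

```bash
python3 - <<'E'
from rig import r
from h import *
s=r.sense(); print(s['eef_pos'],s['tcp_rot'],s['contact_force'],s['wrist_torque'])
c=r.get_calibration("wrist"); a=r.grab_frame("wrist")[:,:,::-1]; cv2.imwrite("pics/w2.png",a)
np.save("w2.npy",c,allow_pickle=True)
E
```

```text
[427.65669426  12.92811807 180.87177662] [3.14108282e+00 1.25796654e-04 1.69261111e+00] [-1.13172216 -0.09345597  5.71157395] [-0.03790399  0.33168596  0.00422323]
```

View pics/w2.png

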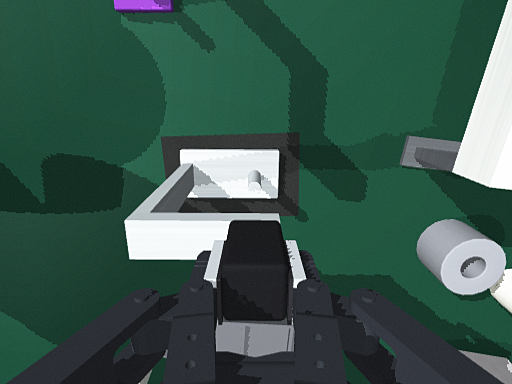

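```bash
python3 - <<'E'
from h import *
c=np.load("w2.npy",allow_pickle=True).item()
print(ray(c,[(254,174)],56)); P=ray(c,[(180,151),(278,149)],10); print(P,np.degrees(np.arctan2(*(P[1]-P[0])[[1,0]])))
print(ray(c,[(258,272),],208))
Q=ray(c,[(163,137),(299,133),(298,214)],0);print(Q)
R,t=RT(c);print(-R.T@t)
E
```

```text
[[425.26960014  27.39287358  56.        ]]
[[350.63248639  30.27261581  10.        ]
 [447.25714003  44.09434427  10.        ]] 8.140682118868268
[[427.14448704  25.81666814 208.        ]]
[[330.66400317  40.43616511   0.        ]
 [466.95094581  61.13361877   0.        ]
 [480.45250427 -25.79290313   0.        ]]
[417.4030727   92.89901902 315.82814487]
```

carry_out(
  targets=[
    {"dp":[0,0,-3],"yaw":0},
    {"dp":[0,0,-7],"yaw":1},
    {"dp":[0,0,-7],"yaw":4},
    {"dp":[0,0,-7],"yaw":7},
    {"dp":[0,0,-7],"yaw":7},
    {"dp":[0,0,-7],"yaw":7},
  ],
)

```text
clock: 4.45
eef_pos: [427.4, 13.0, 187.3]
tcp_rot: [-3.142, -0.0, 1.571]
contact_force: [0.4, 0.2, -2.2]
opening: 0.317
grasp_force: 68.9
```

```bash
python3 - <<'E'
from rig import r
from h import *
s=r.sense(); print(s['eef_pos'],s['tcp_rot'],s['contact_force'],s['wrist_torque'],s['opening'])
go(r,[540,105,188],90);go(r,[630,105,188],90)
E
```

```text
[427.43009813  13.03882973 187.31470639] [-3.14157407e+00 -3.22745642e-06  1.57145530e+00] [ 0.42619581  0.16714333 -2.18669247] [-0.00925255 -0.09499629 -0.01962408] 0.317062978767772
dp [ 91.9 112.6  -0.7] yaw 0.0 rows 2.3
dp [ 91.8 202.6  -0.7] yaw 0.0 rows 3.6
```

carry_out(
  targets=[
    {"dp":[25,30,0],"yaw":0},
    {"dp":[60,70,0],"yaw":0},
    {"dp":[85,100,0],"yaw":0},
    {"dp":[92,108,0],"yaw":0},
    {"dp":[92,108,0],"yaw":0},
    {"dp":[92,108,0],"yaw":0},
  ],
)

```text
clock: 5.2
eef_pos: [534.3, 104.3, 187.0]
tcp_rot: [-3.14, 0.0, 1.57]
contact_force: [-0.8, -0.0, -1.8]
opening: 0.322
grasp_force: 69.9
```

```bash
python3 - <<'E'
from rig import r
from h import *
s=r.sense(); print(s['eef_pos'],s['tcp_rot'],s['contact_force'],s['wrist_torque'],s['opening'])
c=r.get_calibration("wrist"); a=r.grab_frame("wrist")[:,:,::-1]; cv2.imwrite("pics/w3.png",a); np.save("w3.npy",c,allow_pickle=True)
t=r.grab_frame("top")[:,:,::-1];sd=r.grab_frame("side")[:,:,::-1];cv2.imwrite("pics/t3.png",t);cv2.imwrite("pics/s3.png",sd)
o=np.zeros((600,800,3),np.uint8); o[:300,:400]=cv2.resize(a,(400,300)); 
o[:300,400:]=cv2.resize(t[120:195,145:245],(400,300),interpolation=cv2.INTER_CUBIC)
o[300:,:400]=cv2.resize(sd[110:210,170:303],(400,300),interpolation=cv2.INTER_CUBIC)
cv2.imwrite("pics/m3.png",o)
E
```

```text
[534.27135921 104.25580461 187.02742801] [-3.14021525e+00  4.71950822e-04  1.57044095e+00] [-0.83158298 -0.03028065 -1.84643411] [ 0.01618593 -0.05043313 -0.01582192] 0.3220074418913543
```

View pics/m3.png

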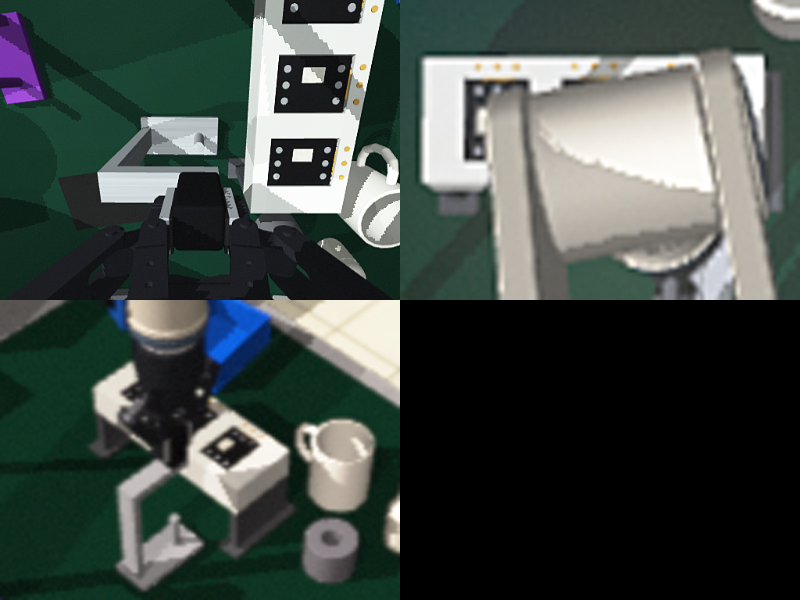

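```bash
python3 - <<'E'
from h import *
c=np.load("w3.npy",allow_pickle=True).item()
s=1.28
print(ray(c,np.array([(302,161),(312.5,83)])*s,112))
P=ray(c,np.array([(142,118),(217.5,117)])*s,16.4); print(P)
print(ray(c,np.array([(198,133),(203,142),(197,145)])*s,62.4))
a=cv2.imread("pics/w3.png")[140:215,180:290]
cv2.imwrite("pics/w3c.png",cv2.resize(a,None,fx=6,fy=6,interpolation=cv2.INTER_CUBIC))
E
```

```text
[[629.46325325 107.52712038 112.        ]
 [629.02413902 177.08006534 112.        ]]
[[461.29842804 130.69984524  16.4       ]
 [557.50735294 131.95926306  16.4       ]]
[[532.86597237 122.18544279  62.4       ]
 [538.43833072 111.87176939  62.4       ]
 [531.72452454 108.3793161   62.4       ]]
```

View pics/w3c.png

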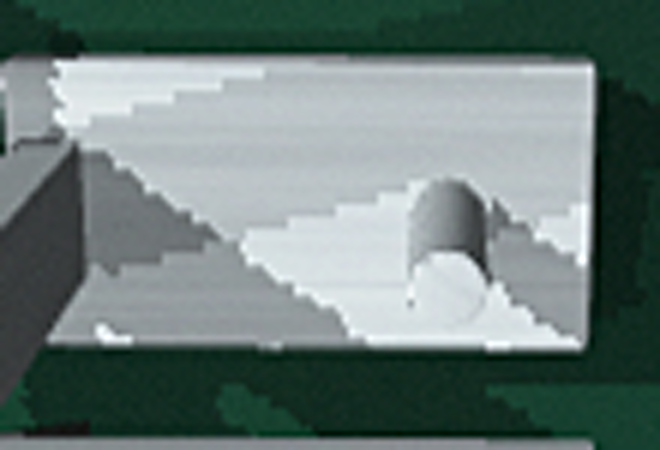

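```bash
python3 - <<'E'
from h import *
c=np.load("w3.npy",allow_pickle=True).item()
print(ray(c,[(254.8,187.8)],62.4))
E
```

```text
[[534.03839326 106.36511586  62.4       ]]
```

carry_out(
  targets=[
    {"dp":[1,30,0],"yaw":0},
    {"dp":[1,60,0],"yaw":0},
    {"dp":[1,85,0],"yaw":0},
    {"dp":[1,95,0],"yaw":0},
    {"dp":[1,95,0],"yaw":0},
    {"dp":[1,95,0],"yaw":0},
  ],
)

```text
clock: 6.1
eef_pos: [629.3, 105.8, 187.1]
tcp_rot: [-3.14, 0.0, 1.571]
contact_force: [0.1, -0.2, -3.2]
opening: 0.318
grasp_force: 70.4
```

carry_out(
  targets=[
    {"dp":[0,0,-4],"yaw":0},
    {"dp":[0,0,-8],"yaw":0},
    {"dp":[0,0,-11],"yaw":0},
    {"dp":[0,0,-11],"yaw":0},
    {"dp":[0,0,-11],"yaw":0},
  ],
)

```text
clock: 6.72
eef_pos: [630.4, 106.0, 198.2]
tcp_rot: [-3.141, 0.0, 1.571]
contact_force: [0.1, -0.4, -2.8]
opening: 0.314
grasp_force: 70.4
```

carry_out(
  targets=[
    {"dp":[0,0,-3],"yaw":0},
    {"dp":[0,0,-6],"yaw":0},
    {"dp":[0,0,-11],"yaw":0},
    {"dp":[0,0,-16],"yaw":0},
    {"dp":[0,0,-21],"yaw":0},
    {"dp":[0,0,-25],"yaw":0},
    {"dp":[0,0,-27],"yaw":0},
    {"dp":[0,0,-27],"yaw":0},
    {"dp":[0,0,-27],"yaw":0},
  ],
)

```text
clock: 7.85
eef_pos: [630.7, 106.0, 225.7]
tcp_rot: [3.141, -0.0, 1.571]
contact_force: [-1.3, -0.1, -4.2]
opening: 0.32
grasp_force: 70.4
```

carry_out(
  targets=[
    {"dp":[0,0,5],"yaw":0},
    {"dp":[0,0,15],"yaw":0},
    {"dp":[0,0,30],"yaw":0},
    {"dp":[0,0,38],"yaw":0},
    {"dp":[0,0,38],"yaw":0},
    {"dp":[0,0,38],"yaw":0},
  ],
)

```text
clock: 8.6
eef_pos: [630.7, 106.0, 187.5]
tcp_rot: [3.141, -0.0, 1.571]
contact_force: [1.2, -0.2, -2.4]
opening: 0.321
grasp_force: 70.6
```

```bash
python3 - <<'E'
from rig import r
from h import *
s=r.sense(); print(s['eef_pos'],s['tcp_rot'],s['contact_force'])
c=r.get_calibration("wrist"); a=r.grab_frame("wrist")[:,:,::-1]; sd=r.grab_frame("side")[:,:,::-1]; cv2.imwrite("pics/w4.png",a); np.save("w4.npy",c,allow_pickle=True)
o=np.zeros((300,800,3),np.uint8); o[:,:400]=cv2.resize(a,(400,300)); o[:,400:]=cv2.resize(sd[110:210,170:303],(400,300),interpolation=cv2.INTER_CUBIC)
cv2.imwrite("pics/m4.png",o)
E
```

```text
[630.72712356 106.04167606 187.48871433] [ 3.14120920e+00 -7.95195204e-05  1.57057419e+00] [ 1.19105387 -0.16932606 -2.41593748]
```

View pics/m4.png

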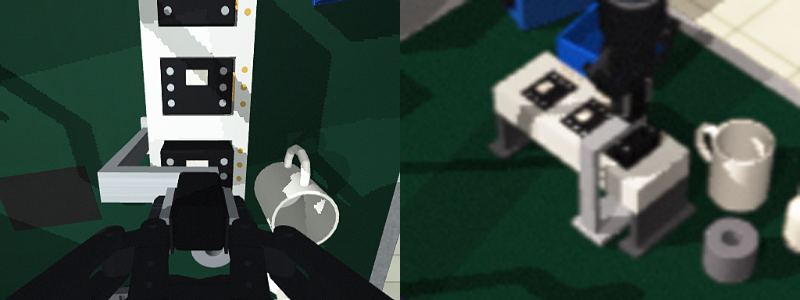

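Module 0 stands raised at (197,165) in the left panel; the other two are still flush.

carry_out(
  targets=[
    {"dp":[20,0,0],"yaw":0},
    {"dp":[50,-1,0],"yaw":0},
    {"dp":[70,-1,0],"yaw":0},
    {"dp":[70,-1,0],"yaw":0},
    {"dp":[70,-1,0],"yaw":0},
    {"dp":[70,-1,-5],"yaw":0},
    {"dp":[70,-1,-11],"yaw":0},
    {"dp":[70,-1,-11],"yaw":0},
  ],
)

```text
clock: 9.7
eef_pos: [630.1, 175.7, 199.3]
tcp_rot: [3.14, -0.0, 1.57]
contact_force: [-0.1, -0.9, -3.0]
opening: 0.32
grasp_force: 70.7
```

carry_out(
  targets=[
    {"dp":[0,0,-3],"yaw":0},
    {"dp":[0,0,-6],"yaw":0},
    {"dp":[0,0,-11],"yaw":0},
    {"dp":[0,0,-16],"yaw":0},
    {"dp":[0,0,-21],"yaw":0},
    {"dp":[0,0,-25],"yaw":0},
    {"dp":[0,0,-27],"yaw":0},
    {"dp":[0,0,-27],"yaw":0},
    {"dp":[0,0,-27],"yaw":0},
  ],
)

```text
clock: 10.82
eef_pos: [629.4, 176.0, 225.7]
tcp_rot: [3.141, -0.0, 1.571]
contact_force: [-0.6, -0.7, -3.9]
opening: 0.321
grasp_force: 70.5
```

carry_out(
  targets=[
    {"dp":[0,0,5],"yaw":0},
    {"dp":[0,0,15],"yaw":0},
    {"dp":[0,0,30],"yaw":0},
    {"dp":[0,0,38],"yaw":0},
    {"dp":[0,0,38],"yaw":0},
    {"dp":[0,0,38],"yaw":0},
  ],
)

```text
clock: 11.58
eef_pos: [629.7, 176.1, 187.5]
tcp_rot: [3.141, -0.0, 1.571]
contact_force: [0.7, 0.6, -2.7]
opening: 0.316
grasp_force: 70.8
```

carry_out(
  targets=[
    {"dp":[20,0,0],"yaw":0},
    {"dp":[50,0,0],"yaw":0},
    {"dp":[70,0,0],"yaw":0},
    {"dp":[70,0,0],"yaw":0},
    {"dp":[70,0,0],"yaw":0},
    {"dp":[70,0,-5],"yaw":0},
    {"dp":[70,0,-11],"yaw":0},
    {"dp":[70,0,-11],"yaw":0},
  ],
)

```text
clock: 12.58
eef_pos: [630.1, 245.8, 199.3]
tcp_rot: [3.14, -0.001, 1.57]
contact_force: [0.6, -0.6, -3.4]
opening: 0.315
grasp_force: 70.9
```

carry_out(
  targets=[
    {"dp":[0,0,-3],"yaw":0},
    {"dp":[0,0,-6],"yaw":0},
    {"dp":[0,0,-11],"yaw":0},
    {"dp":[0,0,-16],"yaw":0},
    {"dp":[0,0,-21],"yaw":0},
    {"dp":[0,0,-25],"yaw":0},
    {"dp":[0,0,-27],"yaw":0},
    {"dp":[0,0,-27],"yaw":0},
    {"dp":[0,0,-27],"yaw":0},
  ],
)

```text
clock: 13.7
eef_pos: [629.5, 246.0, 225.7]
tcp_rot: [3.142, -0.0, 1.571]
contact_force: [-0.8, -0.7, -3.6]
opening: 0.321
grasp_force: 70.6
```

carry_out(
  targets=[
    {"dp":[0,0,5],"yaw":0},
    {"dp":[0,0,15],"yaw":0},
    {"dp":[0,0,30],"yaw":0},
    {"dp":[0,0,38],"yaw":0},
    {"dp":[0,0,38],"yaw":0},
    {"dp":[0,0,38],"yaw":0},
  ],
)

```text
clock: 14.45
eef_pos: [629.7, 246.1, 187.5]
tcp_rot: [3.141, -0.0, 1.571]
contact_force: [0.7, 0.0, -1.7]
opening: 0.317
grasp_force: 70.8
```

carry_out(
  targets=[
    {"dp":[0,-20,0],"yaw":0},
    {"dp":[0,-50,0],"yaw":0},
    {"dp":[0,-80,0],"yaw":0},
    {"dp":[0,-100,0],"yaw":0},
    {"dp":[0,-100,0],"yaw":0},
    {"dp":[0,-100,0],"yaw":0},
  ],
)

```text
clock: 15.2
eef_pos: [530.6, 246.3, 188.0]
tcp_rot: [3.14, -0.001, 1.571]
contact_force: [-0.5, -0.1, -3.0]
opening: 0.316
grasp_force: 70.9
```

```bash
python3 - <<'E'
from rig import r
from h import *
s=r.sense(); print(s['eef_pos'],s['tcp_rot'],s['contact_force'])
c=r.get_calibration("wrist"); a=r.grab_frame("wrist")[:,:,::-1]; sd=r.grab_frame("side")[:,:,::-1]; cv2.imwrite("pics/w5.png",a); cv2.imwrite("pics/s5.png",sd)
o=np.zeros((300,800,3),np.uint8); o[:,:400]=cv2.resize(a,(400,300)); o[:,400:]=cv2.resize(sd[110:210,170:303],(400,300),interpolation=cv2.INTER_CUBIC)
cv2.imwrite("pics/m5.png",o)
go(r,[427.7,12.9,187.5],97);go(r,[427.7,12.9,181.2],97)
E
```

```text
[530.60256618 246.33431354 187.98974505] [ 3.13977286e+00 -6.90701026e-04  1.57072735e+00] [-0.54438903 -0.10284459 -2.96804819]
dp [-2.333e+02 -1.028e+02 -1.000e-01] yaw -7.0 rows 4.1
dp [-233.3 -102.8    6.2] yaw -7.0 rows 4.1
```

View pics/m5.png

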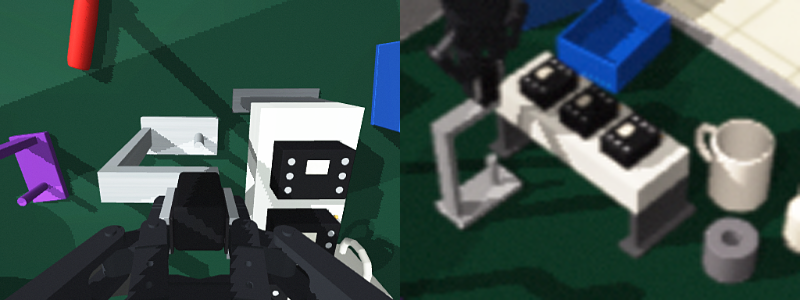

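carry_out(
  targets=[
    {"dp":[-30,0,0],"yaw":0},
    {"dp":[-80,0,0],"yaw":0},
    {"dp":[-130,-10,0],"yaw":0},
    {"dp":[-180,-50,0],"yaw":-3},
    {"dp":[-215,-85,0],"yaw":-7},
    {"dp":[-233,-103,0],"yaw":-7},
    {"dp":[-233,-103,0],"yaw":-7},
    {"dp":[-233,-103,0],"yaw":-7},
    {"dp":[-233,-103,0],"yaw":-7},
    {"dp":[-233,-103,3],"yaw":-7},
    {"dp":[-233,-103,6],"yaw":-7},
    {"dp":[-233,-103,6],"yaw":-7},
  ],
)

```text
clock: 16.8
eef_pos: [426.5, 13.2, 181.0]
tcp_rot: [-3.141, 0.0, 1.693]
contact_force: [-0.0, -0.0, -2.8]
opening: 0.318
grasp_force: 70.9
```

```bash
python3 - <<'E'
from rig import r
from h import *
s=r.sense(); print(s['eef_pos'],s['tcp_rot'],s['contact_force'])
go(r,[427.7,12.9,180.8],97)
E
```

```text
[426.47674402  13.19079698 181.02150825] [-3.14124844e+00  7.52114097e-07  1.69315917e+00] [-0.04183471 -0.04187485 -2.75086186]
dp [-0.4  1.2  0.2] yaw 0.0 rows 0.0
```

carry_out(
  targets=[
    {"dp":[0,1,1],"yaw":0},
    {"dp":[0,1,1.5],"yaw":0},
    {"dp":[0,1,1.5],"yaw":0},
  ],
)

```text
clock: 17.18
eef_pos: [427.3, 13.1, 180.9]
tcp_rot: [-3.141, 0.0, 1.693]
contact_force: [-5.4, -0.5, 16.8]
opening: 0.319
grasp_force: 73.6
```

carry_out(
  targets=[
    {"dp":[0,0,0],"yaw":0},
    {"dp":[0,0,0],"yaw":0},
    {"dp":[0,0,0],"yaw":0},
    {"dp":[0,0,0],"yaw":0},
    {"dp":[0,0,0],"yaw":0},
    {"dp":[0,0,0],"yaw":0},
    {"dp":[0,0,-10],"yaw":0},
    {"dp":[0,0,-30],"yaw":0},
    {"dp":[0,0,-60],"yaw":0},
    {"dp":[0,0,-100],"yaw":0},
    {"dp":[0,0,-150],"yaw":0},
    {"dp":[0,0,-150],"yaw":0},
  ],
  fingers=1,
)

```text
clock: 18.68
eef_pos: [429.5, 13.2, 334.2]
tcp_rot: [3.134, 0.001, 1.693]
contact_force: [-0.4, -0.2, 0.2]
opening: 1.0
grasp_force: 0.0
```

```bash
python3 - <<'E'
from rig import r
from h import *
go(r,[629.5,175,330],90)
E
```

```text
dp [136.2 218.2   5.7] yaw 7.0 rows 4.1
```

Move above the nest's middle and look; I also check the ejector with the fixed cameras.

carry_out(
  targets=[
    {"dp":[136,218,0],"yaw":7},
    {"dp":[136,218,0],"yaw":7},
    {"dp":[136,218,0],"yaw":7},
    {"dp":[136,218,0],"yaw":7},
    {"dp":[136,218,0],"yaw":7},
    {"dp":[136,218,0],"yaw":7},
    {"dp":[136,218,0],"yaw":7},
  ],
)

```text
clock: 19.55
eef_pos: [626.3, 173.8, 329.9]
tcp_rot: [-3.141, 0.0, 1.57]
contact_force: [0.5, 0.5, 0.6]
opening: 0.999
grasp_force: 0.0
```

```bash
python3 - <<'E'
from rig import r
from h import *
s=r.sense(); print(s['eef_pos'],s['tcp_rot'])
c=r.get_calibration("wrist"); a=r.grab_frame("wrist")[:,:,::-1]; cv2.imwrite("pics/w6.png",a);np.save("w6.npy",c,allow_pickle=True)
t=r.grab_frame("top")[:,:,::-1]; cv2.imwrite("pics/t6.png",t)
o=np.zeros((384,800,3),np.uint8); o[:,:512]=a; 
o[:270,512:]=cv2.resize(t[195:255,230:294],(288,270),interpolation=cv2.INTER_CUBIC)
cv2.imwrite("pics/m6.png",o)
print(proj(c,[[629.5,105.5,137],[629.5,175,137],[629.5,245,137]]))
E
```

```text
[626.27124796 173.76471049 329.85949886] [-3.14098255e+00  3.46375637e-04  1.57004516e+00]
[[257.67402783 228.86681357]
 [257.82969511 170.43583973]
 [258.00810025 103.47002418]]
```

View pics/m6.png

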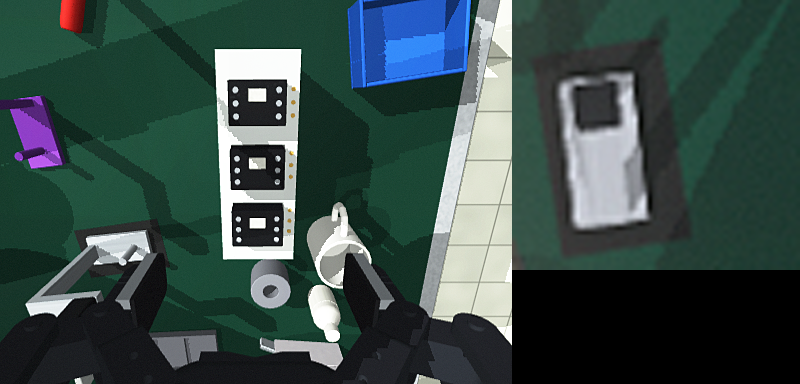

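```bash
cat >> h.py <<'E'
def dots(c,a,P,z,win=40):
    "centre, and direction of the 6 terminal dots near the expected world point P"
    u,v=proj(c,[*P[:2],z])[0].astype(int); u0,v0=u-win,v-win
    g=cv2.cvtColor(a[max(v0,0):v+win,max(u0,0):u+win],cv2.COLOR_BGR2GRAY); m=((g>75)*255).astype(np.uint8)
    n,l,st,ce=cv2.connectedComponentsWithStats(m,connectivity=4)
    k=[i for i in range(1,n) if 8<=st[i,4]<=120 and max(st[i,2:4])<15]
    return ray(c,ce[k]+[max(u0,0),max(v0,0)],z)[:,:2],st[k,4]
E
python3 - <<'E'
from h import *
np.set_printoptions(precision=1,suppress=True)
c=np.load("w6.npy",allow_pickle=True).item(); a=cv2.imread("pics/w6.png")
for y in (106,176,246): print(*dots(c,a,(629.5,y+2),137,32))
c=np.load("w1.npy",allow_pickle=True).item(); a=cv2.imread("pics/w1.png")
cv2.imwrite("pics/w1s.png",cv2.resize(a[225:295,190:340],None,fx=5,fy=5,interpolation=cv2.INTER_CUBIC))
E
```

```text
[[606.7 118.3]
 [650.8 118.4]
 [606.8 105.1]
 [651.  105.3]
 [606.9  92.1]
 [650.9  92.6]] [26 27 23 23 26 22]
[[650.6 188.6]
 [606.6 188.2]
 [606.4 175.3]
 [650.6 175.5]
 [606.6 162.5]
 [650.7 162.5]] [29 31 29 23 26 26]
[[606.3 258.5]
 [650.2 258.7]
 [606.2 245.5]
 [650.3 245.6]
 [606.5 232.4]
 [650.4 232.6]] [38 35 35 35 34 34]
```

```bash
python3 - <<'E'
from rig import r
from h import *
go(r,[440,-209,270],3.3)
E
```

```text
dp [-382.9 -186.2   60.3] yaw 86.6 rows 8.1
```

carry_out(
  targets=[
    {"dp":[-383,-186,60],"yaw":86.6},
    {"dp":[-383,-186,60],"yaw":86.6},
    {"dp":[-383,-186,60],"yaw":86.6},
    {"dp":[-383,-186,60],"yaw":86.6},
    {"dp":[-383,-186,60],"yaw":86.6},
    {"dp":[-383,-186,60],"yaw":86.6},
    {"dp":[-383,-186,60],"yaw":86.6},
    {"dp":[-383,-186,60],"yaw":86.6},
    {"dp":[-383,-186,60],"yaw":86.6},
    {"dp":[-383,-186,60],"yaw":86.6},
    {"dp":[-383,-186,60],"yaw":86.6},
    {"dp":[-383,-186,60],"yaw":86.6},
  ],
)

```text
clock: 21.15
eef_pos: [441.5, -207.8, 269.8]
tcp_rot: [3.142, -0.0, 0.061]
contact_force: [0.2, 0.1, 0.5]
opening: 0.999
grasp_force: 0.0
```

```bash
python3 - <<'E'
from rig import r
from h import *
s=r.sense(); print(s['eef_pos'],s['tcp_rot'])
c=r.get_calibration("wrist"); a=r.grab_frame("wrist")[:,:,::-1]; cv2.imwrite("pics/w7.png",a);np.save("w7.npy",c,allow_pickle=True)
cv2.imwrite("pics/w7b.png",cv2.resize(a,(768,576),interpolation=cv2.INTER_CUBIC))
E
```

```text
[ 441.4610492  -207.83196854  269.83971206] [ 3.14154267e+00 -1.28850606e-04  6.13896373e-02]
```

View pics/w7b.png

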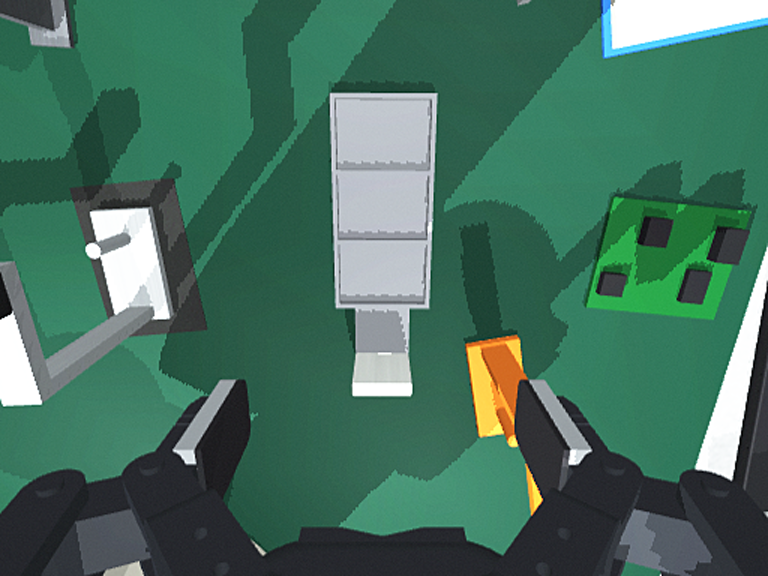

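```bash
cat >> h.py <<'E'
def sled(c,px):
    "4 rim corners: nose left, nose right, near right, near left -> origin, yaw"
    P=ray(c,px,14)[:,:2]; d=(P[0]+P[1]-P[2]-P[3])/2
    print("sled",P.mean(0).round(1),"yaw",np.degrees(np.arctan2(d[1],d[0])).round(2),"len",np.hypot(*d).round(1),"wid",np.linalg.norm(P[0]-P[1]).round(1),np.linalg.norm(P[2]-P[3]).round(1))
    return P.mean(0),d/np.hypot(*d)
E
python3 - <<'E'
from h import *
c=np.load("w7.npy",allow_pickle=True).item()
o,d=sled(c,np.array([(330.5,93.5),(438,93),(430.5,307),(335.5,307)])/1.5)
print(ray(c,np.array([(384,169),(383,239)])/1.5,14)[:,:2], [o+k*d for k in (-58,0,58)])
print(ray(c,np.array([(382,367)])/1.5,66)[:,:2],o-142*d)
E
```

```text
sled [ 467.5 -206.8] yaw 3.25 len 177.0 wid 83.7 85.3
[[ 498.85694783 -205.17500603]
 [ 440.90510243 -207.96880749]] [array([ 409.5779884, -210.0836113]), array([ 467.4844718 , -206.79132021]), array([ 525.39095519, -203.49902913])]
[[ 346.11954974 -212.97871307]] [ 325.71342624 -214.85175701]
```

```bash
python3 - <<'E'
from rig import r
from h import *
go(r,[628.7,105.3,230],90.2)
E
```

```text
dp [ 206.  -301.2   39.8] yaw -86.7 rows 8.1
```

carry_out(
  targets=[
    {"dp":[206,-301,0],"yaw":-86.7},
    {"dp":[206,-301,0],"yaw":-86.7},
    {"dp":[206,-301,0],"yaw":-86.7},
    {"dp":[206,-301,0],"yaw":-86.7},
    {"dp":[206,-301,0],"yaw":-86.7},
    {"dp":[206,-301,0],"yaw":-86.7},
    {"dp":[206,-301,20],"yaw":-86.7},
    {"dp":[206,-301,40],"yaw":-86.7},
    {"dp":[206,-301,40],"yaw":-86.7},
    {"dp":[206,-301,40],"yaw":-86.7},
    {"dp":[206,-301,40],"yaw":-86.7},
  ],
)

```text
clock: 22.58
eef_pos: [629.6, 104.3, 230.9]
tcp_rot: [3.14, -0.0, 1.57]
contact_force: [-0.1, 0.1, -0.5]
opening: 0.999
grasp_force: 0.0
```

```bash
python3 - <<'E'
from rig import r
from h import *
c=r.get_calibration("wrist"); a=r.grab_frame("wrist")[:,:,::-1]; cv2.imwrite("pics/w8.png",a)
for y in (106,176): print(dots(c,a,(629.5,y),137,44)[0])
go(r,[628.7,105.3,121],90.2)
E
```

```text
[[606.7065518  118.00007617]
 [650.89634082 118.15030819]
 [606.76129955 105.05119947]
 [650.75380924 105.38851728]
 [650.93453289  92.33724539]
 [606.9102626   92.04181822]]
[[606.38797604 188.47833244]
 [650.52873469 188.64504042]
 [606.27695844 175.39240326]
 [650.45875706 175.46153971]
 [606.51374921 162.35475897]
 [650.55367578 162.35194684]]
dp [  1.   -1.  109.8] yaw -0.2 rows 1.8
```

carry_out(
  targets=[
    {"dp":[1,-1,30],"yaw":0},
    {"dp":[1,-1,60],"yaw":0},
    {"dp":[1,-1,85],"yaw":0},
    {"dp":[1,-1,100],"yaw":0},
    {"dp":[1,-1,110],"yaw":0},
    {"dp":[1,-1,110],"yaw":0},
    {"dp":[1,-1,110],"yaw":0},
  ],
)

```text
clock: 23.5
eef_pos: [628.7, 105.4, 120.7]
tcp_rot: [3.14, -0.0, 1.572]
contact_force: [0.3, -0.5, 0.7]
opening: 0.999
grasp_force: 0.0
```

carry_out(
  targets=[
    {"dp":[0,0,0],"yaw":0},
    {"dp":[0,0,0],"yaw":0},
    {"dp":[0,0,0],"yaw":0},
    {"dp":[0,0,0],"yaw":0},
    {"dp":[0,0,0],"yaw":0},
    {"dp":[0,0,0],"yaw":0},
  ],
  fingers=-1,
  grip_force=50,
)

```text
clock: 24.25
eef_pos: [629.2, 105.5, 120.8]
tcp_rot: [3.139, -0.0, 1.572]
contact_force: [3.0, -0.2, 5.1]
opening: 0.69
grasp_force: 60.8
```

carry_out(
  targets=[
    {"dp":[0,0,-5],"yaw":0},
    {"dp":[0,0,-12],"yaw":0},
    {"dp":[0,0,-25],"yaw":0},
    {"dp":[0,0,-50],"yaw":0},
    {"dp":[0,0,-90],"yaw":0},
    {"dp":[0,0,-110],"yaw":0},
    {"dp":[0,0,-110],"yaw":0},
    {"dp":[0,0,-110],"yaw":0},
  ],
)

```text
clock: 25.25
eef_pos: [627.1, 105.3, 228.6]
tcp_rot: [-3.139, 0.0, 1.572]
contact_force: [-0.8, -0.2, -1.8]
opening: 0.689
grasp_force: 60.3
```

```bash
python3 - <<'E'
from rig import r
from h import *
c=r.get_calibration("wrist"); a=r.grab_frame("wrist")[:,:,::-1]; cv2.imwrite("pics/w9.png",a)
s=r.sense();print(s['eef_pos'],s['tcp_rot'])
o=np.array([467.5,-206.8]);d=np.array([np.cos(.0567),np.sin(.0567)]);P=o-58*d
go(r,[*P,100],3.25);go(r,[*P,28],3.25)
sd=r.grab_frame("side")[:,:,::-1]
m=np.zeros((384,800,3),np.uint8);m[:,:512]=a;m[:288,512:]=cv2.resize(sd[90:198,170:278],(288,288));cv2.imwrite("pics/m9.png",m)
E
```

```text
[626.99170311 105.22274997 228.32467188] [-3.13898213e+00  3.87093592e-04  1.57238415e+00]
dp [-314.9 -217.6  129. ] yaw 86.8 rows 8.1
dp [-314.9 -217.4  201. ] yaw 86.8 rows 8.1
```

View pics/m9.png

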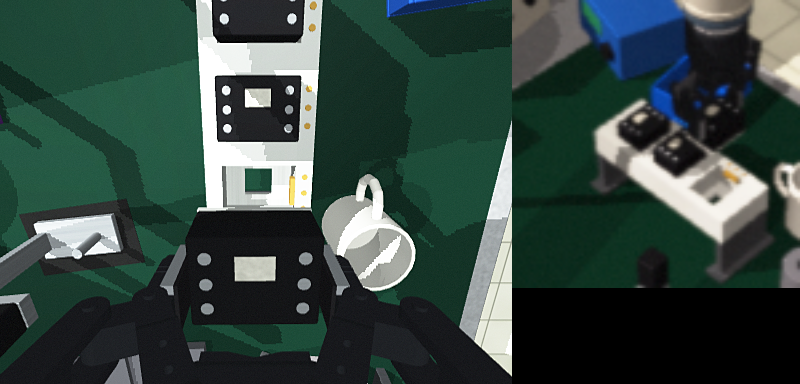

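carry_out(
  targets=[
    {"dp":[-50,0,0],"yaw":10},
    {"dp":[-100,-40,0],"yaw":20},
    {"dp":[-315,-217,20],"yaw":86.8},
    {"dp":[-315,-217,40],"yaw":86.8},
    {"dp":[-315,-217,40],"yaw":86.8},
    {"dp":[-315,-217,60],"yaw":86.8},
    {"dp":[-315,-217,60],"yaw":86.8},
    {"dp":[-315,-217,90],"yaw":86.8},
    {"dp":[-315,-217,120],"yaw":86.8},
    {"dp":[-315,-217,130],"yaw":86.8},
    {"dp":[-315,-217,130],"yaw":86.8},
    {"dp":[-315,-217,130],"yaw":86.8},
  ],
)

```text
clock: 26.85
eef_pos: [412.2, -210.1, 100.5]
tcp_rot: [3.141, -0.001, 0.058]
contact_force: [0.1, -1.1, -1.6]
opening: 0.688
grasp_force: 60.2
```

```bash
python3 - <<'E'
from rig import r
from h import *
c=r.get_calibration("wrist"); a=r.grab_frame("wrist")[:,:,::-1]; cv2.imwrite("pics/w10.png",a);np.save("w10.npy",c,allow_pickle=True)
s=r.sense();print(s['eef_pos'],s['tcp_rot'])
o=np.array([467.5,-206.8]);d=np.array([np.cos(.0567),np.sin(.0567)]);P=o-58*d
go(r,[*P,28],3.25)
n=np.array([-d[1],d[0]])
q=[[*(o+89*i*d+42*j*n),14] for i,j in ((1,1),(1,-1),(-1,-1),(-1,1))]
print(proj(c,q).round(0).tolist())
b=a.copy(); cv2.polylines(b,[proj(c,q).astype(np.int32)],True,(0,0,255),1)
cv2.imwrite("pics/w10b.png",b)
E
```

```text
[ 412.27497263 -210.21712866  100.67793375] [ 3.14077687e+00 -1.35507903e-03  5.81631985e-02]
dp [-2.8 -0.3 72.7] yaw 0.1 rows 1.2
[[188.0, -17.0], [324.0, -17.0], [308.0, 243.0], [202.0, 243.0]]
```

View pics/w10b.png

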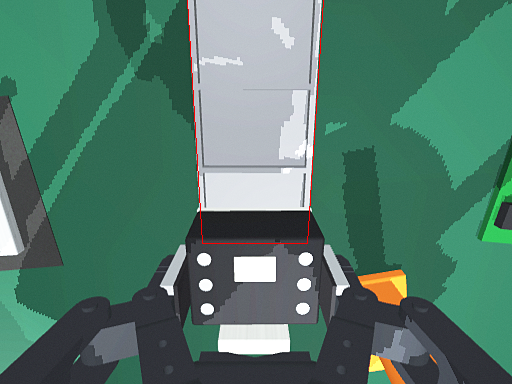

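```bash
cat >> h.py <<'E'
def rel(P,o,yaw):
    y=np.radians(yaw); R=np.array([[np.cos(y),np.sin(y)],[-np.sin(y),np.cos(y)]]); return (np.atleast_2d(P)[:,:2]-o)@R.T
E
python3 - <<'E'
from h import *
np.set_printoptions(precision=1,suppress=True)
c=np.load("w10.npy",allow_pickle=True).item(); a=cv2.imread("pics/w10.png")
o=[467.5,-206.8]
print("col250",[(i,int(v)) for i,v in enumerate(a[80:215,250].mean(1)) if 0] , a[84:96,280].mean(1).astype(int), a[160:180,250].mean(1).astype(int))
for z in (6,14): print(z,rel(ray(c,[(280,90),(250,167),(250,172)],z),o,3.25))
D=dots(c,a,(412.3,-210.2),116.5,70)[0]; print(D, rel(D.mean(0),[412.3,-210.2],3.3))
E
```

```text
col250 [] [193 192 193 194 194 171 188 195 193 193 194 194] [187 185 188 189 193 155 126 147 182 186 184 182 177 226 233 230 229 231
 230 230]
6 [[ 26.7 -17.3]
 [-28.7   4. ]
 [-32.7   4. ]]
14 [[ 26.6 -16.7]
 [-26.9   3.9]
 [-30.7   3.9]]
[] [[nan nan]]<stdin>:7: RuntimeWarning: Mean of empty slice.
  ret = um.true_divide(
```

```bash
python3 - <<'E'
from h import *
c=np.load("w10.npy",allow_pickle=True).item()
for z in (116,118):
  D=ray(c,[(204,259),(206,285),(207,309),(306,259),(304,285),(303,309)],z)[:,:2]; print(D.round(1).tolist(), rel(D.mean(0),[412.3,-210.2],3.3))
E
```

```text
[[421.7, -186.7], [408.5, -187.7], [395.5, -188.3], [424.3, -231.3], [411.1, -231.8], [398.1, -232.8]] [[-2.42079158  0.55057762]]
[[422.8, -187.1], [409.8, -188.0], [397.1, -188.6], [425.4, -230.8], [412.4, -231.4], [399.7, -232.3]] [[-1.05398934  0.55444635]]
```

carry_out(
  targets=[
    {"dp":[-1.2,0,20],"yaw":0},
    {"dp":[-1.2,0,40],"yaw":0},
    {"dp":[-1.2,0,55],"yaw":0},
    {"dp":[-1.2,0,63],"yaw":0},
    {"dp":[-1.2,0,68],"yaw":0},
    {"dp":[-1.2,0,71],"yaw":0},
    {"dp":[-1.2,0,74],"yaw":0},
    {"dp":[-1.2,0,74],"yaw":0},
    {"dp":[-1.2,0,74],"yaw":0},
  ],
)

```text
clock: 28.02
eef_pos: [410.9, -210.2, 26.4]
tcp_rot: [3.141, -0.001, 0.057]
contact_force: [-0.3, 1.0, 5.3]
opening: 0.69
grasp_force: 61.2
```

carry_out(
  targets=[
    {"dp":[0,0,-0.5],"yaw":0},
    {"dp":[0,0,-0.5],"yaw":0},
    {"dp":[0,0,-0.5],"yaw":0},
    {"dp":[0,0,-0.5],"yaw":0},
    {"dp":[0,0,-10],"yaw":0},
    {"dp":[0,0,-30],"yaw":0},
    {"dp":[20,0,-80],"yaw":0},
    {"dp":[30,0,-140],"yaw":0},
    {"dp":[30,0,-200],"yaw":0},
    {"dp":[30,0,-240],"yaw":0},
    {"dp":[30,0,-240],"yaw":0},
    {"dp":[30,0,-240],"yaw":0},
  ],
  fingers=1,
)

```text
clock: 29.52
eef_pos: [439.7, -208.0, 265.4]
tcp_rot: [-3.141, 0.0, 0.057]
contact_force: [0.1, 0.1, -0.1]
opening: 1.001
grasp_force: 0.0
```

```bash
cat >> h.py <<'E'
def sledfit(c,a,o,yaw):
    "sled pose again from the grey rim's outline near a guess (o,yaw): edges in the sled frame"
    import itertools
    h=cv2.cvtColor(a,cv2.COLOR_BGR2HSV); g=((h[...,1]<70)&(h[...,2]>70)).astype(np.uint8)
    y=np.radians(yaw); d=np.array([np.cos(y),np.sin(y)]); n=np.array([-d[1],d[0]])
    def edge(f):
        # last grey sample along a line of points
        t=np.arange(-20,20,.25); P=np.array([f(k) for k in t]); uv=proj(c,np.c_[P,np.full(len(P),14)]).round().astype(int)
        if (uv<0).any() or (uv[:,0]>511).any() or (uv[:,1]>383).any(): return np.nan
        v=g[uv[:,1],uv[:,0]]; i=np.flatnonzero(v); return t[i[-1]] if len(i) and i[-1]<len(t)-1 else np.nan
    L=[edge(lambda k:o+s*d+(42+k)*n) for s in range(-80,81,20)]
    Rr=[edge(lambda k:o+s*d-(42+k)*n) for s in range(-80,81,20)]
    N=[edge(lambda k:o+(89+k)*d+s*n) for s in range(-35,36,10)]
    B=[edge(lambda k:o-(89+k)*d+s*n) for s in (-38,-33,33,38)]
    print("L",np.round(L,1),"R",np.round(Rr,1),"N",np.round(N,1),"B",np.round(B,1))
    m=np.nanmedian; s=np.arange(-80,81,20); mid=(np.array(L)-np.array(Rr))/2
    k=np.isfinite(mid); p=np.polyfit(s[k],mid[k],1)
    print("dx %.1f dy %.1f dyaw %.2f"%((m(N)-m(B))/2,p[1],np.degrees(p[0])))
E
python3 - <<'E'
from rig import r
from h import *
np.set_printoptions(precision=1,suppress=True)
c=r.get_calibration("wrist"); a=r.grab_frame("wrist")[:,:,::-1].copy(); cv2.imwrite("pics/w11.png",a);np.save("w11.npy",c,allow_pickle=True)
s=r.sense();print(s['eef_pos'],s['tcp_rot'])
o=np.array([467.5,-206.8]); sledfit(c,a,o,3.25)
D=dots(c,a,(409.6,-210),42,34)[0]; print(rel(D,o,3.25),rel(D.mean(0),o,3.25))
c=np.load("w7.npy",allow_pickle=True).item(); a=cv2.imread("pics/w7.png"); sledfit(c,a,o,3.25)
go(r,[628.6,175.4,240],90.2)
E
```

```text
[ 439.5 -207.9  264.8] [-3.1  0.   0.1]
L [1.5 1.  1.5 1.  1.5 0.8 1.2 1.8 1. ] R [-1.  -1.8 -1.2 -0.5 -1.2 -0.8 -1.5 -1.  -0.5] N [0. 0. 0. 0. 0. 0. 0. 0.] B [  0.8   0.8 -11.5   1. ]
dx -0.4 dy 1.2 dyaw -0.10
[[-45.1  22.9]
 [-45.1 -21.2]
 [-47.5 -12.4]
 [-57.9  22.9]
 [-58.1 -21.2]
 [-71.2  22.8]
 [-71.1 -21.3]] [[-56.6  -1.1]]
L [1.8 1.2 0.8 1.5 1.  1.5 1.  1.5 1. ] R [-1.8 -1.2 -0.8 -1.5 -1.  -1.8 -1.2 -0.8 -1.8] N [0.2 0.2 0.2 0.  0.  0.  0.  0. ] B [0.5 0.5 0.8 0.8]
dx -0.3 dy 1.3 dyaw -0.05
dp [ 210.8 -371.8   24.8] yaw -86.9 rows 8.1
```

carry_out(
  targets=[
    {"dp":[211,-372,0],"yaw":-86.9},
    {"dp":[211,-372,0],"yaw":-86.9},
    {"dp":[211,-372,0],"yaw":-86.9},
    {"dp":[211,-372,0],"yaw":-86.9},
    {"dp":[211,-372,0],"yaw":-86.9},
    {"dp":[211,-372,0],"yaw":-86.9},
    {"dp":[211,-372,25],"yaw":-86.9},
    {"dp":[211,-372,25],"yaw":-86.9},
    {"dp":[211,-372,25],"yaw":-86.9},
    {"dp":[211,-372,25],"yaw":-86.9},
    {"dp":[211,-372,25],"yaw":-86.9},
  ],
)

```text
clock: 30.95
eef_pos: [629.5, 174.5, 241.0]
tcp_rot: [3.141, -0.0, 1.571]
contact_force: [-1.0, -0.3, 0.6]
opening: 1.0
grasp_force: 0.0
```

```bash
python3 - <<'E'
from rig import r
from h import *
np.set_printoptions(precision=1,suppress=True)
c=r.get_calibration("wrist"); a=r.grab_frame("wrist")[:,:,::-1].copy(); cv2.imwrite("pics/w12.png",a)
D=dots(c,a,(629,176),137,44)[0]; print(D,D.mean(0))
D=dots(c,a,(629,246),137,44)[0]; print(D,D.mean(0))
go(r,[628.6,175.4,121],90.2)
E
```

```text
[[606.4 188.2]
 [650.6 188.5]
 [606.4 175.4]
 [650.7 175.6]
 [606.5 162.3]
 [650.4 162.4]] [628.5 175.4]
[[606.1 258.5]
 [650.4 258.6]
 [606.2 245.5]
 [650.2 245.6]
 [606.4 232.4]
 [650.4 232.6]] [628.3 245.5]
dp [  0.9  -1.1 120.1] yaw -0.2 rows 1.9
```

carry_out(
  targets=[
    {"dp":[-0.7,-1,30],"yaw":0},
    {"dp":[-0.7,-1,60],"yaw":0},
    {"dp":[-0.7,-1,90],"yaw":0},
    {"dp":[-0.7,-1,110],"yaw":0},
    {"dp":[-0.7,-1,120],"yaw":0},
    {"dp":[-0.7,-1,120],"yaw":0},
    {"dp":[-0.7,-1,120],"yaw":0},
  ],
)

```text
clock: 31.88
eef_pos: [629.3, 174.6, 121.9]
tcp_rot: [3.14, -0.0, 1.574]
contact_force: [-0.2, 0.3, 0.1]
opening: 0.999
grasp_force: 0.0
```

carry_out(
  targets=[
    {"dp":[0,0,0],"yaw":0},
    {"dp":[0,0,0],"yaw":0},
    {"dp":[0,0,0],"yaw":0},
    {"dp":[0,0,0],"yaw":0},
    {"dp":[0,0,0],"yaw":0},
    {"dp":[0,0,0],"yaw":0},
  ],
  fingers=-1,
  grip_force=50,
)

```text
clock: 32.62
eef_pos: [628.9, 174.6, 121.0]
tcp_rot: [3.141, -0.0, 1.574]
contact_force: [0.3, 0.1, 4.3]
opening: 0.685
grasp_force: 60.7
```

carry_out(
  targets=[
    {"dp":[0,0,-5],"yaw":0},
    {"dp":[0,0,-12],"yaw":0},
    {"dp":[0,0,-25],"yaw":0},
    {"dp":[0,0,-50],"yaw":0},
    {"dp":[0,0,-90],"yaw":0},
    {"dp":[0,0,-110],"yaw":0},
    {"dp":[0,0,-110],"yaw":0},
    {"dp":[0,0,-110],"yaw":0},
  ],
)

```text
clock: 33.62
eef_pos: [627.7, 174.2, 229.3]
tcp_rot: [-3.139, 0.001, 1.574]
contact_force: [-0.5, -0.4, -0.9]
opening: 0.687
grasp_force: 60.3
```

```bash
python3 - <<'E'
from rig import r
from h import *
go(r,[467.2,-205.5,100],3.2)
E
```

```text
dp [-379.1 -161.5  129.8] yaw 87.0 rows 8.1
```

carry_out(
  targets=[
    {"dp":[-379,-161,0],"yaw":87},
    {"dp":[-379,-161,0],"yaw":87},
    {"dp":[-379,-161,0],"yaw":87},
    {"dp":[-379,-161,10],"yaw":87},
    {"dp":[-379,-161,20],"yaw":87},
    {"dp":[-379,-161,40],"yaw":87},
    {"dp":[-379,-161,60],"yaw":87},
    {"dp":[-379,-161,90],"yaw":87},
    {"dp":[-379,-161,120],"yaw":87},
    {"dp":[-379,-161,130],"yaw":87},
    {"dp":[-379,-161,130],"yaw":87},
    {"dp":[-379,-161,130],"yaw":87},
  ],
)

```text
clock: 35.12
eef_pos: [469.5, -205.1, 101.5]
tcp_rot: [3.141, -0.001, 0.056]
contact_force: [0.7, 0.1, -1.3]
opening: 0.687
grasp_force: 60.1
```

```bash
python3 - <<'E'
from rig import r
from h import *
np.set_printoptions(precision=1,suppress=True)
c=r.get_calibration("wrist"); a=r.grab_frame("wrist")[:,:,::-1].copy(); cv2.imwrite("pics/w13.png",a); np.save("w13.npy",c,allow_pickle=True)
s=r.sense();print(s['eef_pos'],s['tcp_rot'])
import h
g=cv2.cvtColor(a,cv2.COLOR_BGR2GRAY)
sub=g[235:330,180:330]; n,l,st,ce=cv2.connectedComponentsWithStats(((sub>75)*255).astype(np.uint8),connectivity=4)
k=[i for i in range(1,n) if 80<=st[i,4]<=250 and max(st[i,2:4])<20]; uv=ce[k]+[180,235]; print(uv.round(0).tolist())
for z in (116,117,118):
  D=ray(c,uv,z)[:,:2]; q=rel(D,s['eef_pos'][:2],np.degrees(s['tcp_rot'][2])); print(z,q.mean(0),np.ptp(q,axis=0))
sledfit(c,a,np.array([467.2,-205.5]),3.2)
go(r,[467.2,-205.5,26.5],3.2)
E
```

```text
[ 469.6 -205.2  101.7] [ 3.1 -0.   0.1]
[[204.0, 256.0], [305.0, 256.0], [205.0, 281.0], [303.0, 281.0], [207.0, 305.0], [302.0, 305.0]]
116 [-1.1  0.8] [26.  44.4]
117 [-0.5  0.8] [25.8 44. ]
118 [0.2 0.8] [25.6 43.7]
L [ 3.8 11.8  nan  nan  2.8  0.  -0.2  0.  -0.5] R [8.8 5.8 nan nan 0.8 0.2 0.5 0.  0.2] N [0. 0. 0. 0. 0. 0. 0. 0.] B [16.5 16.5 16.5 16.5]
dx -8.2 dy 0.1 dyaw -0.09
dp [-2.5  0.1 75.2] yaw 0.0 rows 1.2
```

carry_out(
  targets=[
    {"dp":[-1.9,0,20],"yaw":0},
    {"dp":[-1.9,0,40],"yaw":0},
    {"dp":[-1.9,0,55],"yaw":0},
    {"dp":[-1.9,0,63],"yaw":0},
    {"dp":[-1.9,0,68],"yaw":0},
    {"dp":[-1.9,0,72],"yaw":0},
    {"dp":[-1.9,0,74.5],"yaw":0},
    {"dp":[-1.9,0,74.5],"yaw":0},
    {"dp":[-1.9,0,74.5],"yaw":0},
  ],
)

```text
clock: 36.3
eef_pos: [467.4, -205.3, 27.3]
tcp_rot: [3.141, -0.001, 0.056]
contact_force: [-1.9, 2.1, 10.9]
opening: 0.693
grasp_force: 61.7
```

carry_out(
  targets=[
    {"dp":[0,0,0],"yaw":0},
    {"dp":[0,0,0],"yaw":0},
    {"dp":[0,0,0],"yaw":0},
    {"dp":[0,0,0],"yaw":0},
    {"dp":[0,0,-10],"yaw":0},
    {"dp":[0,0,-30],"yaw":0},
    {"dp":[-10,0,-80],"yaw":0},
    {"dp":[-20,0,-140],"yaw":0},
    {"dp":[-30,0,-200],"yaw":0},
    {"dp":[-30,0,-240],"yaw":0},
    {"dp":[-30,0,-240],"yaw":0},
    {"dp":[-30,0,-240],"yaw":0},
  ],
  fingers=1,
)

```text
clock: 37.8
eef_pos: [436.5, -206.6, 266.0]
tcp_rot: [-3.141, 0.0, 0.056]
contact_force: [0.1, -0.8, -0.7]
opening: 1.002
grasp_force: 0.0
```

```bash
cat > chk.py <<'E'
from rig import r
from h import *
np.set_printoptions(precision=1,suppress=True)
c=r.get_calibration("wrist"); a=r.grab_frame("wrist")[:,:,::-1].copy(); cv2.imwrite("pics/chk.png",a)
s=r.sense();print(s['eef_pos'],s['tcp_rot'])
o=np.array([467.2,-205.5]); sledfit(c,a,o,3.2)
for k in (-58,0,58):
    y=np.radians(3.2); D=dots(c,a,o+k*np.array([np.cos(y),np.sin(y)]),42,34)[0]
    if len(D): q=rel(D,o,3.2); print(k,len(D),(q.max(0)+q.min(0))/2,np.ptp(q,axis=0))
E
python3 chk.py; python3 - <<'E'
from rig import r
from h import *
go(r,[628.4,244.7,240],90.2)
E
```

```text
[ 436.3 -206.5  265.3] [-3.1  0.   0.1]
L [ 0.5 -0.2  0.5 -0.2  0.5 -0.2  0.2 -0.5  0. ] R [-0.2  0.5 -0.2  0.5 -0.2  0.2  0.8  0.   0.2] N [0.2 0.2 0.2 0.2 0.2 0.2 0.2 0.2] B [-0.2 -0.2  1.  -0.2]
dx 0.2 dy -0.1 dyaw -0.13
-58 8 [-57.8   9.6] [26.3 64.6]
0 6 [0.  1.1] [26.2 44.2]
dp [ 217.  -439.7   25.3] yaw -87.0 rows 8.1
```

Both sit well. Third module.

carry_out(
  targets=[
    {"dp":[217,-440,0],"yaw":-87},
    {"dp":[217,-440,0],"yaw":-87},
    {"dp":[217,-440,0],"yaw":-87},
    {"dp":[217,-440,0],"yaw":-87},
    {"dp":[217,-440,0],"yaw":-87},
    {"dp":[217,-440,0],"yaw":-87},
    {"dp":[217,-440,25],"yaw":-87},
    {"dp":[217,-440,25],"yaw":-87},
    {"dp":[217,-440,25],"yaw":-87},
    {"dp":[217,-440,25],"yaw":-87},
    {"dp":[217,-440,25],"yaw":-87},
  ],
)

```text
clock: 39.22
eef_pos: [628.8, 243.3, 241.0]
tcp_rot: [-3.141, 0.001, 1.572]
contact_force: [0.1, -0.7, -0.5]
opening: 1.002
grasp_force: 0.0
```

```bash
python3 - <<'E'
from rig import r
from h import *
np.set_printoptions(precision=1,suppress=True)
c=r.get_calibration("wrist"); a=r.grab_frame("wrist")[:,:,::-1].copy()
D=dots(c,a,(629,246),137,44)[0]; print(D,D.mean(0))
go(r,[628.4,244.7,121],90.2)
E
```

```text
[[606.2 258.3]
 [650.3 258.5]
 [606.2 245.4]
 [650.2 245.6]
 [606.4 232.2]
 [650.3 232.5]] [628.3 245.4]
dp [  1.4  -0.6 120.4] yaw -0.1 rows 1.9
```

carry_out(
  targets=[
    {"dp":[0.8,-0.6,30],"yaw":0},
    {"dp":[0.8,-0.6,60],"yaw":0},
    {"dp":[0.8,-0.6,90],"yaw":0},
    {"dp":[0.8,-0.6,110],"yaw":0},
    {"dp":[0.8,-0.6,120],"yaw":0},
    {"dp":[0.8,-0.6,120],"yaw":0},
    {"dp":[0.8,-0.6,120],"yaw":0},
  ],
)

```text
clock: 40.15
eef_pos: [629.3, 245.6, 122.4]
tcp_rot: [3.14, -0.001, 1.574]
contact_force: [-0.9, -0.5, -0.6]
opening: 1.001
grasp_force: 0.0
```

carry_out(
  targets=[
    {"dp":[0,0,0],"yaw":0},
    {"dp":[0,0,0],"yaw":0},
    {"dp":[0,0,0],"yaw":0},
    {"dp":[0,0,0],"yaw":0},
    {"dp":[0,0,0],"yaw":0},
    {"dp":[0,0,0],"yaw":0},
  ],
  fingers=-1,
  grip_force=50,
)

```text
clock: 40.9
eef_pos: [628.7, 245.5, 121.4]
tcp_rot: [3.141, -0.0, 1.574]
contact_force: [-0.8, 0.8, 3.8]
opening: 0.689
grasp_force: 60.6
```

carry_out(
  targets=[
    {"dp":[0,0,-5],"yaw":0},
    {"dp":[0,0,-12],"yaw":0},
    {"dp":[0,0,-25],"yaw":0},
    {"dp":[0,0,-50],"yaw":0},
    {"dp":[0,0,-90],"yaw":0},
    {"dp":[0,0,-110],"yaw":0},
    {"dp":[0,0,-110],"yaw":0},
    {"dp":[0,0,-110],"yaw":0},
  ],
)

```text
clock: 41.9
eef_pos: [627.8, 245.1, 230.0]
tcp_rot: [-3.14, 0.001, 1.574]
contact_force: [-0.3, 0.4, -1.5]
opening: 0.686
grasp_force: 60.1
```

```bash
python3 - <<'E'
from rig import r
from h import *
go(r,[525.1,-202.3,100],3.2)
E
```

```text
dp [-447.  -103.9  130.5] yaw 87.0 rows 8.1
```

carry_out(
  targets=[
    {"dp":[-447,-104,0],"yaw":87},
    {"dp":[-447,-104,0],"yaw":87},
    {"dp":[-447,-104,0],"yaw":87},
    {"dp":[-447,-104,0],"yaw":87},
    {"dp":[-447,-104,0],"yaw":87},
    {"dp":[-447,-104,0],"yaw":87},
    {"dp":[-447,-104,30],"yaw":87},
    {"dp":[-447,-104,80],"yaw":87},
    {"dp":[-447,-104,120],"yaw":87},
    {"dp":[-447,-104,130],"yaw":87},
    {"dp":[-447,-104,130],"yaw":87},
    {"dp":[-447,-104,130],"yaw":87},
  ],
)

```text
clock: 43.4
eef_pos: [527.3, -201.9, 102.8]
tcp_rot: [3.141, -0.002, 0.057]
contact_force: [0.6, 0.5, -0.4]
opening: 0.689
grasp_force: 60.0
```

```bash
python3 - <<'E'
from rig import r
from h import *
np.set_printoptions(precision=1,suppress=True)
c=r.get_calibration("wrist"); a=r.grab_frame("wrist")[:,:,::-1].copy(); cv2.imwrite("pics/w14.png",a)
s=r.sense();print(s['eef_pos'],s['tcp_rot'])
g=cv2.cvtColor(a,cv2.COLOR_BGR2GRAY)
sub=g[235:330,180:330]; n,l,st,ce=cv2.connectedComponentsWithStats(((sub>75)*255).astype(np.uint8),connectivity=4)
k=[i for i in range(1,n) if 80<=st[i,4]<=250 and max(st[i,2:4])<20]; uv=ce[k]+[180,235]; print(uv.round(0).tolist())
for z in (116,117,118):
  D=ray(c,uv,z)[:,:2]; q=rel(D,s['eef_pos'][:2],np.degrees(s['tcp_rot'][2])); print(z,q.mean(0),np.ptp(q,axis=0))
sledfit(c,a,np.array([467.2,-205.5]),3.2)
go(r,[525.1,-202.3,26.5],3.2)
E
```

```text
[ 527.3 -202.   102.9] [ 3.1 -0.   0.1]
[[204.0, 257.0], [304.0, 257.0], [206.0, 282.0], [303.0, 282.0], [207.0, 306.0], [302.0, 306.0]]
116 [-2.5  0.8] [26.1 44.6]
117 [-1.8  0.8] [25.9 44.2]
118 [-1.1  0.8] [25.7 43.9]
L [-0.5 -0.5  9.2 11.5 11.   nan  nan -0.5  0. ] R [ 0.8  0.8 10.   7.2  5.2 19.2  nan  0.   0.5] N [2.5 2.5 2.5 2.5 2.5 2.5 2.5 2.5] B [-5.2 -6.2 -5.  -5. ]
dx 3.8 dy 0.4 dyaw 0.13
dp [-2.4  0.1 76.4] yaw 0.0 rows 1.2
```

carry_out(
  targets=[
    {"dp":[-0.9,0,20],"yaw":0},
    {"dp":[-0.9,0,40],"yaw":0},
    {"dp":[-0.9,0,55],"yaw":0},
    {"dp":[-0.9,0,63],"yaw":0},
    {"dp":[-0.9,0,68],"yaw":0},
    {"dp":[-0.9,0,72],"yaw":0},
    {"dp":[-0.9,0,75],"yaw":0},
    {"dp":[-0.9,0,75],"yaw":0},
    {"dp":[-0.9,0,75],"yaw":0},
  ],
)

```text
clock: 44.58
eef_pos: [525.7, -202.2, 27.8]
tcp_rot: [3.141, -0.001, 0.056]
contact_force: [-3.4, 2.5, 14.4]
opening: 0.688
grasp_force: 62.0
```

carry_out(
  targets=[
    {"dp":[0,0,0],"yaw":0},
    {"dp":[0,0,0],"yaw":0},
    {"dp":[0,0,0],"yaw":0},
    {"dp":[0,0,0],"yaw":0},
    {"dp":[0,0,-10],"yaw":0},
    {"dp":[0,0,-30],"yaw":0},
    {"dp":[-20,0,-80],"yaw":0},
    {"dp":[-50,0,-140],"yaw":0},
    {"dp":[-80,0,-190],"yaw":0},
    {"dp":[-100,0,-240],"yaw":0},
    {"dp":[-100,0,-240],"yaw":0},
    {"dp":[-100,0,-240],"yaw":0},
  ],
  fingers=1,
)

```text
clock: 46.08
eef_pos: [425.2, -207.5, 266.4]
tcp_rot: [3.141, -0.001, 0.055]
contact_force: [0.5, 0.4, 0.3]
opening: 1.005
grasp_force: 0.0
```

```bash
python3 chk.py
```

```text
[ 425.1 -207.3  265.6] [-3.1  0.   0.1]
L [-0.2  0.5 -0.2  0.2 -0.2  0.2 -0.5  0.   0.5] R [ 0.   0.5  0.   0.5 -0.2  0.2 -0.5  0.   0.5] N [ 0.8  0.8 -0.2  0.8 -0.2 -0.2  0.8  0.8] B [-0.2 -0.2 -0.2 -0.2]
dx 0.5 dy -0.0 dyaw 0.04
-58 7 [-57.7  -0.5] [26.2 44.2]
0 6 [0.1 1.3] [25.9 44.2]
58 6 [57.8  1. ] [26.1 44.3]
```

```bash
python3 - <<'E'
from rig import r
from h import *
go(r,[640,-250,330],3.2)
E
```

```text
dp [212.2  54.5 -64.6] yaw -0.0 rows 3.7
```

carry_out(
  targets=[
    {"dp":[212,54,-65],"yaw":0},
    {"dp":[212,54,-65],"yaw":0},
    {"dp":[212,54,-65],"yaw":0},
    {"dp":[212,54,-65],"yaw":0},
    {"dp":[212,54,-65],"yaw":0},
    {"dp":[212,54,-65],"yaw":0},
    {"dp":[212,54,-65],"yaw":0},
  ],
)

```text
clock: 47.0
eef_pos: [638.8, -249.4, 330.3]
tcp_rot: [-3.141, 0.002, 0.055]
contact_force: [-0.2, 0.6, -0.2]
opening: 1.003
grasp_force: 0.0
```

```bash
python3 - <<'E'
from rig import r
from h import *
np.set_printoptions(precision=1,suppress=True)
c=r.get_calibration("wrist"); a=r.grab_frame("wrist")[:,:,::-1].copy(); cv2.imwrite("pics/w15.png",a);np.save("w15.npy",c,allow_pickle=True)
R,t=RT(c); print(-R.T@t)
print("pred",proj(c,[[776,-192,94],[775,-316,94],[650,-309,94],[660,-185,94],[741,-251,104]]))
h=cv2.cvtColor(a,cv2.COLOR_BGR2HSV); g=((h[...,1]<60)&(h[...,2]>60)).astype(np.uint8)*255
n,l,st,ce=cv2.connectedComponentsWithStats(g); print(st[st[:,4]>800])
i=l[tuple(proj(c,[700,-230,94])[0].astype(int)[::-1])]; print(i,st[i])
m=(l==i).astype(np.uint8); k,_=cv2.findContours(m,cv2.RETR_EXTERNAL,cv2.CHAIN_APPROX_NONE); k=max(k,key=cv2.contourArea)
p=cv2.approxPolyDP(k,4,True)[:,0]; print(p.tolist()); print(ray(c,p,94)[:,:2])
u,v=proj(c,[741,-251,104])[0].astype(int); gr=a[v-35:v+35,u-35:u+35].max(2)
print("\n".join("".join("#" if x<50 else "+" if x<110 else "." for x in row[::2]) for row in gr[::2]))
E
```

```text
[ 718.4 -244.5  465.1]
pred [[209.6  34.2]
 [323.6  42.2]
 [304.9 155.4]
 [202.8 141.4]
 [262.2  71.6]]
[[     0      0    512    384 135063]
 [   439      0     73    161  11159]
 [   201      4    237    176  27746]
 [     0     11     86     77   5229]
 [    99     47     56     41   1703]
 [    77    113     48     49   1536]
 [     0    115     27     81   1607]
 [   432    150     80     87   5392]
 [   194    202     55     97   1197]
 [    73    250     39     67   1404]
 [   208    305     32     45   1303]]
3 [  201     4   237   176 27746]
[[435, 4], [319, 29], [320, 46], [210, 30], [201, 139], [208, 141], [205, 149], [210, 151], [215, 141], [277, 149], [293, 161], [292, 153], [302, 149], [320, 50], [337, 179], [437, 161]]
[[ 817.7 -428.3]
 [ 787.6 -309.5]
 [ 771.1 -312.6]
 [ 780.1 -192.4]
 [ 662.8 -182.9]
 [ 660.8 -191.3]
 [ 651.  -187.7]
 [ 648.9 -193.8]
 [ 661.3 -199.6]
 [ 655.9 -274.5]
 [ 642.3 -295.2]
 [ 652.  -293. ]
 [ 657.5 -304.6]
 [ 767.1 -313. ]
 [ 622.6 -352. ]
 [ 652.1 -470.7]]
..............++###################
.....................++############
...........
[... 476 characters left out ...]
....+###........
.......+###............+###........
.......+###...........++####.......
.......+###...........++###++++++++
........###+.........+++###++++++++
........####.......++++####++++++++
........####......+++++####++++++++
.........####.....++++####+++++++++
.........#####+..+++######+++++++++
..........######+########+++++++++.
...........#############++++++++++.
............###########+++++++++++.
.............+#######+++++++++++++.
...............+++++++++++++++++++.
..............++++++++++++++++++++.
.............++++++++++++++++++++..
.............++++++++++++++++++++..
.............++++++++++++++++++++..
............+++++++++++++++++++++..
..........+++++++++++++++++++++++..
```

```bash
python3 - <<'E'
from h import *
np.set_printoptions(precision=2,suppress=True)
c=np.load("w15.npy",allow_pickle=True).item(); a=cv2.imread("pics/w15.png")
h=cv2.cvtColor(a,cv2.COLOR_BGR2HSV); g=((h[...,1]<60)&(h[...,2]>60)).astype(np.uint8)*255
def fit(pts):
    P=ray(c,pts,94)[:,:2].astype(np.float32); vx,vy,x,y=cv2.fitLine(P,cv2.DIST_HUBER,0,.5,.01)[:,0]; return np.degrees(np.arctan2(vy,vx)),(x,y)
# left edge: first set pixel per row; far edge: first set per column; right edge: last set before bench gap per row
L=[(np.flatnonzero(g[v,150:260])[0]+150-.5,v) for v in range(40,132)]
F=[(u,np.flatnonzero(g[5:80,u])[0]+5-.5) for u in range(216,312)]
N=[(u,np.flatnonzero(g[100:158,u])[-1]+100+.5) for u in range(222,272)]
Rr=[(330-np.flatnonzero(g[v,250:331][::-1]==0)[0],v) for v in range(60,140)]
for n,q in zip("LFN",(L,F,N)): print(n,fit(q))
print([ (v,"".join("#" if x else "." for x in g[v,280:350])) for v in (60,80,100,120,140)])
R=[(280+np.flatnonzero(g[v,280:325]==0)[0]-.5 if (g[v,280:325]==0).any() else np.nan,v) for v in range(62,140)]
R=[q for q in R if q[0]==q[0]]; print(len(R)); print("R",fit(R))
E
```

```text
L (np.float32(-4.0193157), (np.float32(716.7494), np.float32(-185.30698)))
F (np.float32(85.69466), (np.float32(776.7333), np.float32(-249.09805)))
N (np.float32(85.53382), (np.float32(657.54193), np.float32(-237.60995)))
[(60, '#######################################....###########################'), (80, '###################################..........#########################'), (100, '################################................######################'), (120, '############################......................####################'), (140, '########################............................##################')]
78
R (np.float32(-4.1198955), (np.float32(707.0203), np.float32(-308.4768)))
```

```bash
python3 - <<'E'
from rig import r
from h import *
go(r,[325.6,-213.4,180],93.2)
E
```

```text
dp [-310.7  -53.3  151.2] yaw -90.0 rows 8.4
```

carry_out(
  targets=[
    {"dp":[-311,-53,0],"yaw":-90},
    {"dp":[-311,-53,0],"yaw":-90},
    {"dp":[-311,-53,0],"yaw":-90},
    {"dp":[-311,-53,0],"yaw":-90},
    {"dp":[-311,-53,30],"yaw":-90},
    {"dp":[-311,-53,60],"yaw":-90},
    {"dp":[-311,-53,100],"yaw":-90},
    {"dp":[-311,-53,130],"yaw":-90},
    {"dp":[-311,-53,150],"yaw":-90},
    {"dp":[-311,-53,150],"yaw":-90},
    {"dp":[-311,-53,150],"yaw":-90},
    {"dp":[-311,-53,150],"yaw":-90},
  ],
  fingers=0,
)

```text
clock: 48.55
eef_pos: [327.0, -214.5, 182.3]
tcp_rot: [3.14, 0.001, 1.625]
contact_force: [-0.2, -0.8, -0.2]
opening: 0.498
grasp_force: 0.0
```

```bash
python3 - <<'E'
from rig import r
from h import *
np.set_printoptions(precision=1,suppress=True)
c=r.get_calibration("wrist"); a=r.grab_frame("wrist")[:,:,::-1].copy(); cv2.imwrite("pics/w16.png",a);np.save("w16.npy",c,allow_pickle=True)
s=r.sense();print(s['eef_pos'],s['tcp_rot'],s['opening'])
go(r,[325.6,-213.4,46],93.2)
u,v=proj(c,[325.6,-213.4,66])[0].astype(int); print(u,v)
gr=a[max(v-40,0):v+40,u-60:u+60].max(2)
print("\n".join("".join(" .:-=+*#%@"[int(x)//26] for x in row[::2]) for row in gr[::3]))
E
```

```text
[ 327.  -214.4  182.2] [3.1 0.  1.6] 0.495313706888503
dp [  1.2  -1.5 136.1] yaw -0.1 rows 2.2
253 191
==========================@@@%%%%#####################@@@%@#
==========================@@@@@@@######################%%%%#
==========================@@@@@@@%####################@%%@%#
==========================@@@@@@@@####################%%#@%#
==========================@@@@@@@%###################@%%*@@#
==========================@@@@@@@@####################@%+@%#
==========================@@@@@@@@####################@@=@@#
==========================@@@@@@@@####################%@=@@#
==========================@@@@@@@@###################@%@=@@#
==========================@@@@@@@@###################@%@=@%#
==========================%@@@@@@@####################%@*%%#
==========================%@@@@@@@###################@%@*@%#
==========================%@@@@@@@###################@%@#@##
==========================%@@@@@@@################@@%%%@%%##
==========================%@@@@@@@#########@@%%%%%%%%%%%%@##
==========================%@@@@@@@@#@@@@@@@@@@@@@@@@@@@%@%##
==========================-@@@@@@@-===========-=======-+@%#%
==========================-@@@@@@@-====================+@@#@
==========================-@@@@@@@-====================+@@##
==========================-@@@@@@@-====================+@@#%
==========================-@@@@@@@-====================+@@**
==========================-@@@@@@@-===================-=@@@@
===========================@@@@@@@-======================---
============================------==========================
============================================================
============================================================
==========================================================-=
```

carry_out(
  targets=[
    {"dp":[1,-1.5,30],"yaw":0},
    {"dp":[1,-1.5,60],"yaw":0},
    {"dp":[1,-1.5,90],"yaw":0},
    {"dp":[1,-1.5,115],"yaw":0},
    {"dp":[1,-1.5,130],"yaw":0},
    {"dp":[1,-1.5,136],"yaw":0},
    {"dp":[1,-1.5,136],"yaw":0},
    {"dp":[1,-1.5,136],"yaw":0},
  ],
)

```text
clock: 49.6
eef_pos: [325.4, -213.5, 45.9]
tcp_rot: [3.141, 0.001, 1.626]
contact_force: [0.1, 0.0, 1.0]
opening: 0.502
grasp_force: 0.0
```

carry_out(
  targets=[
    {"dp":[0,0,0],"yaw":0},
    {"dp":[0,0,0],"yaw":0},
    {"dp":[0,0,0],"yaw":0},
    {"dp":[0,0,0],"yaw":0},
    {"dp":[0,0,0],"yaw":0},
    {"dp":[0,0,0],"yaw":0},
  ],
  fingers=-1,
  grip_force=80,
)

```text
clock: 50.35
eef_pos: [325.4, -213.4, 45.9]
tcp_rot: [3.141, 0.001, 1.626]
contact_force: [-0.9, 0.3, 8.6]
opening: 0.122
grasp_force: 78.7
```

```bash
python3 - <<'E'
from rig import r
from h import *
s=r.sense();print(s['eef_pos'],s['tcp_rot'],s['opening'],s['contact_force'])
go(r,[375.7,-222.1,s['eef_pos'][2]],85.8)
E
```

```text
[ 325.41628262 -213.44951522   45.91884622] [3.14070279e+00 6.40620432e-04 1.62649813e+00] 0.12235565010000667 [-0.89361393  0.32950155  8.59630725]
dp [-11.4  49.7   0.1] yaw 7.4 rows 0.8
```

carry_out(
  targets=[
    {"dp":[-1,4,0],"yaw":0.6},
    {"dp":[-2,9,0],"yaw":1.3},
    {"dp":[-3,14,0],"yaw":2},
    {"dp":[-4.5,19,0],"yaw":2.8},
    {"dp":[-5.5,24,0],"yaw":3.6},
    {"dp":[-7,30,0],"yaw":4.4},
    {"dp":[-8,35,0],"yaw":5.2},
    {"dp":[-9,40,0],"yaw":6},
    {"dp":[-10,45,0],"yaw":6.8},
    {"dp":[-11.4,50,0],"yaw":7.4},
    {"dp":[-11.4,50,0],"yaw":7.4},
    {"dp":[-11.4,50,0],"yaw":7.4},
  ],
)

```text
clock: 51.85
eef_pos: [371.5, -219.6, 45.9]
tcp_rot: [-3.134, -0.003, 1.499]
contact_force: [-18.4, 8.9, 35.4]
opening: 0.124
grasp_force: 82.8
```

```bash
python3 - <<'E'
from rig import r
from h import *
np.set_printoptions(precision=1,suppress=True)
s=r.sense();print(s['eef_pos'],np.degrees(s['tcp_rot']),s['contact_force'])
t=r.grab_frame("top")[:,:,::-1].copy(); c=r.get_calibration("top")
cv2.imwrite("pics/t17.png",t)
o=np.array([517.3,-232.6]); y=np.radians(-4.2); d=np.array([np.cos(y),np.sin(y)])
sledfit(c,t,o,-4.2)
w=r.grab_frame("wrist")[:,:,::-1].copy(); cw=r.get_calibration("wrist"); cv2.imwrite("pics/w17.png",w); np.save("w17.npy",cw,allow_pickle=True)
for k in (-58,0,58):
    D,ar=dots(cw,w,o+k*d,42,40)
    if len(D): q=rel(D,o,-4.2); print(k,q[:8].tolist())
E
```

```text
[ 371.5 -219.6   45.9] [-179.6   -0.2   85.9] [-18.4   8.9  35.4]
L [2.8 0.8 2.  3.2 1.2 2.2 3.5 4.8 5.8] R [ nan  7.8 -2.8 -0.5 -1.8 -2.8 -3.8 -1.8 -2.8] N [-2.5 -3.2 -4.  -4.5 -5.2 -2.8 -3.5 -4.2] B [nan nan 3.2 3.5]
dx -3.6 dy 1.6 dyaw 2.21
-58 [[-75.47099078424904, 21.756784967723963], [-62.43658422627759, 21.86911409536135], [-49.2927298179251, 21.95931075060288], [-74.30753745441068, -19.988235186041134], [-61.909814268215264, -19.85052733202363], [-48.91853236551728, -19.57415842529539], [-42.74142424493542, -20.30910339356752]]
0 [[-15.247797433494345, -17.077899481378484]]Traceback (most recent call last):
  File "<stdin>", line 11, in <module>
  File "h.py", line 24, in dots
    g=cv2.cvtColor(a[max(v0,0):v+win,max(u0,0):u+win],cv2.COLOR_BGR2GRAY); m=((g>75)*255).astype(np.uint8)
cv2.error: OpenCV(4.12.0) /io/opencv/modules/imgproc/src/color.cpp:199: error: (-215:Assertion failed) !_src.empty() in function 'cvtColor'
```

carry_out(
  targets=[
    {"dp":[0,0,-0.5],"yaw":0},
    {"dp":[0,0,-0.5],"yaw":0},
  ],
)

```text
clock: 52.2
eef_pos: [373.3, -220.4, 45.9]
tcp_rot: [-3.137, -0.002, 1.498]
contact_force: [-8.4, 5.9, 13.5]
opening: 0.126
grasp_force: 79.7
```

carry_out(
  targets=[
    {"dp":[0,0,-0.5],"yaw":0},
    {"dp":[0,0,-0.7],"yaw":0},
    {"dp":[0,0,-0.7],"yaw":0},
  ],
)

```text
clock: 52.58
eef_pos: [375.1, -221.5, 46.3]
tcp_rot: [-3.141, -0.0, 1.498]
contact_force: [-2.2, 2.3, -4.3]
opening: 0.129
grasp_force: 77.9
```

```bash
python3 - <<'E'
from rig import r
from h import *
np.set_printoptions(precision=1,suppress=True)
s=r.sense();print(s['eef_pos'],np.degrees(s['tcp_rot']),s['contact_force'])
w=r.grab_frame("wrist")[:,:,::-1].copy(); cw=r.get_calibration("wrist"); cv2.imwrite("pics/w17.png",w); np.save("w17.npy",cw,allow_pickle=True)
R,t=RT(cw); print(-R.T@t, proj(cw,[[460,-228,42],[520,-232,42],[575,-236,42],[606,-238,14]]))
P=s['eef_pos'][:2]; y=s['tcp_rot'][2]-np.pi/2; d=np.array([np.cos(y),np.sin(y)])
o=P+142*d; print("rigid",o,np.degrees(y)); D=dots(cw,w,o-58*d,42,40)[0]; q=rel(D,o,np.degrees(y)); print(q)
go(r,[375.7,-222.1,46],85.8)
E
```

```text
[ 375.1 -221.5   46.3] [-179.9   -0.    85.8] [-2.2  2.3 -4.3]
[ 380.7 -141.3  181.3] [[422.  260.3]
 [540.2 259.6]
 [648.5 259.6]
 [643.8 235.2]]
rigid [ 516.7 -231.9] -4.198985987575575
[[-70.7  20.4]
 [-57.7  20.4]
 [-45.   20.4]
 [-34.7 -20.7]
 [-70.6 -21.7]
 [-57.7 -21.7]
 [-44.6 -21.7]
 [-38.8 -21.6]]
dp [-0.5  0.5  0.3] yaw -0.0 rows 0.0
```

carry_out(
  targets=[
    {"dp":[-0.5,5,0],"yaw":0},
    {"dp":[-0.5,13,0],"yaw":0},
    {"dp":[-0.5,21,0],"yaw":0},
    {"dp":[-0.5,29,0],"yaw":0},
    {"dp":[-0.5,37,0],"yaw":0},
    {"dp":[-0.5,45,0],"yaw":0},
    {"dp":[-0.5,53,0],"yaw":0},
    {"dp":[-0.5,61,0],"yaw":0},
    {"dp":[-0.5,69,0],"yaw":0},
    {"dp":[-0.5,75,0],"yaw":0},
    {"dp":[-0.5,80,0],"yaw":0},
    {"dp":[-0.5,80,0],"yaw":0},
  ],
)

```text
clock: 54.12
eef_pos: [456.3, -228.5, 46.6]
tcp_rot: [3.14, 0.0, 1.497]
contact_force: [1.9, -0.3, -5.4]
opening: 0.13
grasp_force: 77.9
```

carry_out(
  targets=[
    {"dp":[0,8,0],"yaw":0},
    {"dp":[0,18,0],"yaw":0},
    {"dp":[0,28,0],"yaw":0},
    {"dp":[0,38,0],"yaw":0},
    {"dp":[0,48,0],"yaw":0},
    {"dp":[0,58,0],"yaw":0},
    {"dp":[0,68,0],"yaw":0},
    {"dp":[0,78,0],"yaw":0},
    {"dp":[0,88,0],"yaw":0},
    {"dp":[0,96,0],"yaw":0},
    {"dp":[0,100,0],"yaw":0},
    {"dp":[0,100,0],"yaw":0},
  ],
)

```text
clock: 55.62
eef_pos: [555.9, -235.7, 46.6]
tcp_rot: [3.14, 0.0, 1.497]
contact_force: [1.9, 0.7, -5.4]
opening: 0.128
grasp_force: 78.1
```

```bash
python3 - <<'E'
from rig import r
from h import *
np.set_printoptions(precision=1,suppress=True)
s=r.sense();P=s['eef_pos'][:2]; y=s['tcp_rot'][2]-np.pi/2
print("tcp in gantry",rel(P,[716.8,-247.2],-4.2),s['eef_pos'],np.degrees(y),s['contact_force'])
E
```

```text
tcp in gantry [[-161.4   -0.3]] [ 555.9 -235.7   46.6] -4.207534701918152 [ 1.9  0.7 -5.4]
```

carry_out(
  targets=[
    {"dp":[0,5,0],"yaw":0},
    {"dp":[0,11,0],"yaw":0},
    {"dp":[0,15,0],"yaw":0},
    {"dp":[0,17,0],"yaw":0},
    {"dp":[0,18,0],"yaw":0},
    {"dp":[0,18,0],"yaw":0},
    {"dp":[0,18,0],"yaw":0},
  ],
)

```text
clock: 56.5
eef_pos: [573.0, -236.9, 46.5]
tcp_rot: [3.141, 0.0, 1.497]
contact_force: [-1.4, 0.9, -3.9]
opening: 0.126
grasp_force: 78.3
```

carry_out(
  targets=[
    {"dp":[0,1,0],"yaw":0},
    {"dp":[0,2,0],"yaw":0},
    {"dp":[0,2,0],"yaw":0},
  ],
)

```text
clock: 56.88
eef_pos: [575.1, -237.0, 46.5]
tcp_rot: [3.141, 0.0, 1.497]
contact_force: [-1.9, -0.1, -4.3]
opening: 0.123
grasp_force: 78.4
```

carry_out(
  targets=[
    {"dp":[0,0.7,0],"yaw":0},
    {"dp":[0,1.4,0],"yaw":0},
    {"dp":[0,1.4,0],"yaw":0},
  ],
)

```text
clock: 57.25
eef_pos: [576.5, -237.1, 46.5]
tcp_rot: [3.141, 0.0, 1.497]
contact_force: [-2.8, 0.7, -4.2]
opening: 0.124
grasp_force: 78.4
```

carry_out(
  targets=[
    {"dp":[0,0,0.3],"yaw":0},
    {"dp":[0,0,0.5],"yaw":0},
    {"dp":[0,0,0.5],"yaw":0},
    {"dp":[0,0,0.5],"yaw":0},
    {"dp":[0,0,0.5],"yaw":0},
    {"dp":[0,0,-20],"yaw":0},
    {"dp":[0,0,-60],"yaw":0},
    {"dp":[0,0,-110],"yaw":0},
    {"dp":[0,0,-160],"yaw":0},
    {"dp":[0,0,-160],"yaw":0},
    {"dp":[0,0,-160],"yaw":0},
  ],
  fingers=0,
)

```text
clock: 58.62
eef_pos: [576.2, -237.0, 207.2]
tcp_rot: [3.141, 0.0, 1.497]
contact_force: [-0.7, 0.3, -1.0]
opening: 0.5
grasp_force: 0.0
```

```bash
python3 - <<'E'
from rig import r
from h import *
np.set_printoptions(precision=1,suppress=True)
w=r.grab_frame("wrist")[:,:,::-1].copy(); c=r.get_calibration("wrist"); cv2.imwrite("pics/w18.png",w)
s=r.sense();print(s['eef_pos'])
u,v=proj(c,[576,-237,66])[0].astype(int); print(u,v)
gr=w[max(v-40,0):v+40,u-40:u+80].max(2)
print("\n".join("".join(" .:-=+*#%@"[int(x)//26] for x in row[::2]) for row in gr[::4]))
go(r,[740.5,-251.2,140],85.8)
E
```

```text
[ 575.7 -236.8  206.2]
255 185
::::::::::::::::::.:.:......................-++=* ...... :::
::::::::::::::::*++++++==================*++=++==           
::::::::::::::::*++++++==================+++-++==   .... ...
::::::::::::::::**+++++==================+++:++=.  ....%#% .
::::::::::::::::+@@@@@@-================++++:++=   .....: ..
::::::::::::::::+@@@@@@-=================+++:++=   .........
::::::::::::::::+@@@@@@-=================+++-+==   .........
::::::::::::::::+@@@@@@-=================+++=+==   .........
::::::::::::::::+@@@@@@-=================+++=+==   .........
::::::::::::::::+@@@@@@-============++++++++++=#   .........
::::::::::::::::+@@@@@@-========+++++++++++=++=*  ..........
::::::::::::::::+@%@@@@-==+++++++++++++++++-++==  ..........
::::::::::::::::.@@@@@@.::::::::::::.:::.:.:++=.  ..........
::::::::::::::::.@@@@@@.::::::::::::::::::::++=-  ... -+ .. 
:::::::::::::::::@@@@@@.::::::::::::::::::::+===. .. =%% .. 
::::::::::::::::.@@@@@@.:::::::::::::::::::-+++++:  .     ..
:::::::::::::::::%@@@@@.::::::::::::::::::::::::::::.:-=====
::::::::::::::::::::::::::::::::::::::::::::::.:-==-=---=+++
----:::::::::::::::::::::::::::::::::::::::===---=--+###++++
---------:::::::::::::::::::::::::::::::::::--*#########++++
dp [ -2.2 165.4  66. ] yaw -0.0 rows 2.9
```

carry_out(
  targets=[
    {"dp":[-2,40,0],"yaw":0},
    {"dp":[-2,100,0],"yaw":0},
    {"dp":[-2,150,0],"yaw":0},
    {"dp":[-2,165,20],"yaw":0},
    {"dp":[-2,165,50],"yaw":0},
    {"dp":[-2,165,70],"yaw":0},
    {"dp":[-2,165,76],"yaw":0},
    {"dp":[-2,165,76],"yaw":0},
    {"dp":[-2,165,76],"yaw":0},
  ],
  fingers=-1,
  grip_force=40,
)

```text
clock: 59.8
eef_pos: [741.4, -251.5, 132.0]
tcp_rot: [3.14, 0.001, 1.497]
contact_force: [-0.8, 0.4, 0.1]
opening: 0.003
grasp_force: 0.0
```

carry_out(
  targets=[
    {"dp":[0,0,3],"yaw":0},
    {"dp":[0,0,6],"yaw":0},
    {"dp":[0,0,8],"yaw":0},
    {"dp":[0,0,8],"yaw":0},
  ],
)

```text
clock: 60.3
eef_pos: [740.8, -251.2, 122.6]
tcp_rot: [3.141, 0.0, 1.497]
contact_force: [0.1, -0.1, 2.6]
opening: 0.0
grasp_force: 1.1
```

carry_out(
  targets=[
    {"dp":[0,0,1.5],"yaw":0},
    {"dp":[0,0,3],"yaw":0},
    {"dp":[0,0,3],"yaw":0},
  ],
)

```text
clock: 60.68
eef_pos: [740.9, -251.2, 119.6]
tcp_rot: [3.141, 0.0, 1.497]
contact_force: [-1.1, 0.3, 3.9]
opening: 0.003
grasp_force: 2.0
```

carry_out(
  targets=[
    {"dp":[0,0,1],"yaw":0},
    {"dp":[0,0,2],"yaw":0},
    {"dp":[0,0,2],"yaw":0},
  ],
)

```text
clock: 61.05
eef_pos: [740.9, -251.2, 118.1]
tcp_rot: [3.141, 0.0, 1.497]
contact_force: [-2.7, -0.2, 7.5]
opening: 0.0
grasp_force: 3.8
```

carry_out(
  targets=[
    {"dp":[0,0,1],"yaw":0},
    {"dp":[0,0,1],"yaw":0},
    {"dp":[0,0,1],"yaw":0},
  ],
)

```text
clock: 61.42
eef_pos: [740.9, -251.3, 118.0]
tcp_rot: [3.141, 0.0, 1.497]
contact_force: [-3.7, 0.1, 12.4]
opening: -0.003
grasp_force: 6.3
```

carry_out(
  targets=[
    {"dp":[0,0,-30],"yaw":0},
    {"dp":[0,0,-80],"yaw":0},
    {"dp":[0,-50,-90],"yaw":0},
    {"dp":[0,-100,-90],"yaw":0},
    {"dp":[0,-140,-90],"yaw":0},
    {"dp":[1.5,-165,-90],"yaw":0},
    {"dp":[1.5,-165,-90],"yaw":0},
    {"dp":[1.5,-165,-90],"yaw":0},
  ],
  fingers=0,
)

```text
clock: 62.42
eef_pos: [577.2, -237.8, 206.5]
tcp_rot: [3.141, 0.0, 1.497]
contact_force: [0.0, -0.3, 0.6]
opening: 0.499
grasp_force: 0.0
```

```bash
python3 - <<'E'
from rig import r
from h import *
np.set_printoptions(precision=1,suppress=True)
w=r.grab_frame("wrist")[:,:,::-1].copy(); c=r.get_calibration("wrist"); cv2.imwrite("pics/w19.png",w)
u,v=proj(c,[576,-237,66])[0].astype(int); print(u,v)
gr=w[max(v-40,0):v+40,u-40:u+80].max(2)
print("\n".join("".join(" .:-=+*#%@"[int(x)//26] for x in row[::2]) for row in gr[::6]))
go(r,[576.2,-237,46.2],85.8)
E
```

```text
253 184
::::::::::::::::::::::.....................:::++=*:::::=====
::::::::::::::::-++++++===================+++-+==   ........
:::::::::::::::::+++++++=================++++=+==   ...:##-.
:::::::::::::::::#@@@@@%=================++++++-*   ........
:::::::::::::::::*@@@@@%==================++=++==   ........
:::::::::::::::::*@@@@@%=================+++-++==  .........
:::::::::::::::::*@@@@@%==============-+++++:++=   .........
::::::::::::::::.+@@@@@%=====+++++++++++++++:+==   .........
:::::::::::::::::=@@@@@%::::::::::::::::::::-+==   .........
:::::::::::::::::=@@@@@%::::::::::::::::::::++-+:  .. ### ..
:::::::::::::::::-@@@@@%::::::::::::::::::::++---= ...  . ..
:::::::::::::::::::::::.::::::::::::::::::::::::::::--=-++++
----::::::::::::::::::::::::::::::::::::::::---------=*##=++
----------::::::::::::::::::::::::::::::::::-**########+++++
dp [  0.7  -1.3 160.2] yaw -0.0 rows 2.6
```

carry_out(
  targets=[
    {"dp":[0.7,-1.3,40],"yaw":0},
    {"dp":[0.7,-1.3,80],"yaw":0},
    {"dp":[0.7,-1.3,115],"yaw":0},
    {"dp":[0.7,-1.3,140],"yaw":0},
    {"dp":[0.7,-1.3,153],"yaw":0},
    {"dp":[0.7,-1.3,160],"yaw":0},
    {"dp":[0.7,-1.3,160],"yaw":0},
    {"dp":[0.7,-1.3,160],"yaw":0},
  ],
)

```text
clock: 63.48
eef_pos: [575.7, -237.1, 47.4]
tcp_rot: [3.14, 0.0, 1.497]
contact_force: [0.0, -0.4, -0.2]
opening: 0.496
grasp_force: 0.0
```

carry_out(
  targets=[
    {"dp":[0,0,0],"yaw":0},
    {"dp":[0,0,0],"yaw":0},
    {"dp":[0,0,0],"yaw":0},
    {"dp":[0,0,0],"yaw":0},
    {"dp":[0,0,-0.5],"yaw":0},
    {"dp":[0,0,-0.8],"yaw":0},
  ],
  fingers=-1,
  grip_force=80,
)

```text
clock: 64.22
eef_pos: [575.7, -237.0, 47.4]
tcp_rot: [3.14, 0.0, 1.497]
contact_force: [3.4, -0.3, -1.2]
opening: 0.121
grasp_force: 78.1
```

carry_out(
  targets=[
    {"dp":[0,-4,-0.3],"yaw":0},
    {"dp":[0,-12,-0.3],"yaw":0},
    {"dp":[0,-21,-0.3],"yaw":0},
    {"dp":[0,-30,-0.3],"yaw":0},
    {"dp":[0,-39,-0.3],"yaw":0},
    {"dp":[0,-48,-0.3],"yaw":0},
    {"dp":[0,-57,-0.3],"yaw":0},
    {"dp":[0,-66,-0.3],"yaw":0},
    {"dp":[0,-75,-0.3],"yaw":0},
    {"dp":[0,-84,-0.3],"yaw":0},
    {"dp":[0,-93,-0.3],"yaw":0},
    {"dp":[0,-100,-0.3],"yaw":0},
  ],
)

```text
clock: 65.72
eef_pos: [474.7, -229.4, 47.6]
tcp_rot: [-3.142, -0.0, 1.497]
contact_force: [2.6, -0.5, -5.1]
opening: 0.124
grasp_force: 78.0
```

carry_out(
  targets=[
    {"dp":[0,-6,0],"yaw":0},
    {"dp":[0,-14,0],"yaw":0},
    {"dp":[0,-23,0],"yaw":0},
    {"dp":[0,-32,0],"yaw":0},
    {"dp":[0,-41,0],"yaw":0},
    {"dp":[0,-50,0],"yaw":0},
    {"dp":[0,-59,0],"yaw":0},
    {"dp":[0,-68,0],"yaw":0},
    {"dp":[0,-77,0],"yaw":0},
    {"dp":[0,-83,0],"yaw":0},
    {"dp":[0,-85,0],"yaw":0},
    {"dp":[0,-85,0],"yaw":0},
  ],
)

```text
clock: 67.22
eef_pos: [390.1, -223.0, 47.5]
tcp_rot: [-3.141, -0.0, 1.497]
contact_force: [-1.2, 0.4, -4.1]
opening: 0.123
grasp_force: 78.3
```

carry_out(
  targets=[
    {"dp":[0,0,0.5],"yaw":0},
    {"dp":[0,0,0.5],"yaw":0},
  ],
)

```text
clock: 67.47
eef_pos: [390.1, -223.0, 47.4]
tcp_rot: [-3.14, -0.0, 1.497]
contact_force: [-4.1, 0.2, 7.7]
opening: 0.124
grasp_force: 79.8
```

carry_out(
  targets=[
    {"dp":[0,0,0],"yaw":0},
    {"dp":[0,0,0],"yaw":0},
    {"dp":[0,0,0],"yaw":0},
    {"dp":[0,0,0],"yaw":0},
    {"dp":[0,0,-20],"yaw":0},
    {"dp":[0,0,-60],"yaw":0},
    {"dp":[0,0,-110],"yaw":0},
    {"dp":[0,0,-160],"yaw":0},
    {"dp":[0,0,-220],"yaw":0},
    {"dp":[0,0,-220],"yaw":0},
    {"dp":[0,0,-220],"yaw":0},
  ],
  fingers=0,
)

```text
clock: 68.85
eef_pos: [390.2, -223.0, 266.8]
tcp_rot: [-3.141, -0.0, 1.497]
contact_force: [-0.4, 0.9, 0.6]
opening: 0.496
grasp_force: 0.0
```

```bash
python3 - <<'E'
from rig import r
from h import *
np.set_printoptions(precision=1,suppress=True)
w=r.grab_frame("wrist")[:,:,::-1].copy(); c=r.get_calibration("wrist"); cv2.imwrite("pics/w20.png",w)
s=r.sense(); print(s['eef_pos'])
y=np.radians(-4.2); d=np.array([np.cos(y),np.sin(y)]); o=s['eef_pos'][:2]+142*d
print("sled guess in gantry",rel(o,[716.8,-247.2],-4.2)); sledfit(c,w,o,-4.2)
for k in (-58,0,58):
    D=dots(c,w,o+k*d,42,38)[0]
    if len(D): q=rel(D,o,-4.2); print(k,len(D),q.tolist())
# ejector from the top camera: light and dark parts round the mat
t=r.grab_frame("top")[:,:,::-1].copy(); cv2.imwrite("pics/t20.png",t); t0=cv2.imread("pics/top0.png"); t6=cv2.imread("pics/t6.png")
for n,i in (("start",t0),("t6",t6),("now",t)):
    p=i[205:252,235:268]; m=p.min(2)>120; ys,xs=np.nonzero(m); b=np.nonzero(p[:25].max(2)<45)
    print(n,m.sum(),xs.mean()+235,ys.mean()+205,np.median(b[1])+235,np.median(b[0])+205)
E
```

```text
[ 389.8 -222.8  266. ]
sled guess in gantry [[-185.9    0.4]]
L [0.5 0.5 0.5 0.5 0.5 0.5 0.5 0.5 0.5] R [0.5 0.5 0.5 0.5 0.5 0.5 0.5 0.2 0.2] N [ nan -2.2 -1.5 -2.  -2.5 -0.5  nan -1.8] B [2.5 2.8 2.8 3. ]
dx -2.3 dy 0.0 dyaw 0.04
-58 7 [[-71.71232582267884, 21.35463820747782], [-58.661850861578046, 21.336353541021776], [-45.43763292888814, 21.378095019861114], [-14.31243490348628, -21.119002429219705], [-71.68083032424693, -22.93149165353478], [-58.760409331633106, -22.895636337254743], [-45.47702372386156, -22.73815358410806]]
0 9 [[-13.733655548876868, 23.03648663661886], [-0.7106826440625317, 22.94694754029532], [12.199461339458407, 22.918150510860418], [-45.43763292888814, 21.378095019861114], [-13.862551857584625, -21.090231331997323], [-0.9285826838559785, -20.826399772799792], [12.22925462801693, -20.740612527570985], [43.81319697706993, -21.20524885657171], [-43.644487928905576, -22.563204809239984]]
58 7 [[12.199461339458407, 22.918150510860418], [43.92239190453583, 22.8466129146807], [56.81186313021342, 22.767817723025257], [69.76954044399949, 22.71025115220098], [43.81319697706993, -21.20524885657171], [57.010748226896645, -21.078063892595534], [69.76351598839499, -20.991861136864117]]
start 439 250.1002277904328 230.90432801822323 253.5 214.5
t6 423 250.17966903073287 230.9692671394799 258.0 219.0
now 432 250.08564814814815 230.96064814814815 257.0 216.0
```

```bash
python3 -c "
from rig import r
print(r.sign_off())"
```

```text
the job is handed in; nothing more can be done
None
```

I poked all three modules out, loaded them in the sled, slid it home and pressed the read button to its end, then drew the sled back to about 188 mm before the gantry's origin. The ejector is back on its mat where it stood. I handed the job in at about 69 s of the 210 s; the hand-in returned no verdict.

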